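Turn the ticket cassettes round and lock the rack

TASK

The ticket-stock cassettes have been pushed into their sleeves back to front, so they stick out and the keeper bar will not go on. Slide each one out, turn it end for end and slide it back fully home with only its grip fin showing; then lock the rack with the keeper bar: hook one end under the lip of the lipped bracket and swing the other end down into the open bracket until the bar lies flat on both seats. Do not disturb the other things on the counter.

Things in the scene. Friction and masses are not known exactly. Their poses are not given: they have to be found in the camera images.
- rack: steel rack fixed to the counter, position and yaw vary. Origin: on the counter at the mouth of the middle sleeve; +x points into the sleeves (away from the robot), y along the row, z up. Three sleeves side by side, open at -x, roof top at z = 58; in front of them beyond each end of the row a bracket for the keeper bar. Bar seated: flat, its origin at x -24, y 0, z 38, over the fins, before the bodies
- sleeve_mouth (a point): middle of the middle sleeve's mouth, on the counter (rack axes); the others lie at y = -70 and 70. Sleeves have no floor (cassettes slide on the counter), are 46 wide inside, flared to about 55 over the first 12 mm, 54 high, with a back wall at x = 114. Fully home, a turned cassette has its origin at x = 56..59 and only its fin outside
- lip_seat (a point): rack axes; middle of the seat of the lipped bracket, at rack x -24, y 129, z 38. Seat y 115..143 between cheeks 34 mm apart in x (outer faces 44), closed by an end wall at y = 143, and covered by a lip (underside z = 62, top z = 68) over y 115..143: it is open only towards -y
- open_seat (a point): rack axes; middle of the seat of the other bracket, at rack x -24, y -129, z 38. Seat y -143..-115 between cheeks 34 mm apart, end wall at y = -143; walls up to z = 54, open above and towards +y
- keeper: keeper bar: flat metal bar 276 long (y), 24 wide (x), 14 thick, 0.22 kg, with an upright black grip in the middle of its top: 16 thick (x), 50 long (y), z 14..60. Origin: centre of the bar's underside; symmetric, either end may be hooked. Starts flat on the counter left or right of the rack, roughly pointing away from the robot
- cassette_a: grey ticket cassette, all alike, one may be absent: body 110 long (x), 38 wide (y), 48 high, 0.18-0.35 kg, with a grip fin (36 long, 14 thick, z 0..32) in the middle of its -x end. Origin: centre of the body's underside: body x -55..55, fin x -91..-55. Starts in a sleeve the wrong way round: fin inside, its plain +x end sticking out 35-50 mm
- cassette_b: grey ticket cassette, all alike, one may be absent: body 110 long (x), 38 wide (y), 48 high, 0.18-0.35 kg, with a grip fin (36 long, 14 thick, z 0..32) in the middle of its -x end. Origin: centre of the body's underside: body x -55..55, fin x -91..-55. Starts in a sleeve the wrong way round: fin inside, its plain +x end sticking out 35-50 mm
- cassette_c: grey ticket cassette, all alike, one may be absent: body 110 long (x), 38 wide (y), 48 high, 0.18-0.35 kg, with a grip fin (36 long, 14 thick, z 0..32) in the middle of its -x end. Origin: centre of the body's underside: body x -55..55, fin x -91..-55. Starts in a sleeve the wrong way round: fin inside, its plain +x end sticking out 35-50 mm
- cassette_a_fin (a point): middle of the grip fin of cassette_a (73 mm from the body's origin, 16 mm up)
- cassette_b_fin (a point): middle of the grip fin of cassette_b (73 mm from the body's origin, 16 mm up)
- cassette_c_fin (a point): middle of the grip fin of cassette_c (73 mm from the body's origin, 16 mm up)
- card_terminal: bystander, to be left alone: card payment terminal, 165 x 78 x 36, lying to one side of the rack, origin centre of its underside
- date_stamp: bystander, to be left alone: date stamp with wooden handle, 50 x 60 x 94, origin centre of its underside
- stapler: bystander, to be left alone: stapler, 145 x 36 x 55, origin centre of its underside
- mug: bystander, to be left alone: white mug, 80 across, 95 high, origin centre of its underside
- ledger: bystander, to be left alone: ledger, 154 x 214 x 19, origin centre of its underside

How it is judged:
On the way:
1. every cassette present stands fully home in a sleeve, turned round, fin outside (x of cassette_a in the frame of rack between 0.051 and 0.066 m and y of cassette_a in the frame of rack between -0.08 and 0.08 m and height (world z) of each of cassette_a, cassette_b, cassette_c below 0.008 m and angle between each of cassette_a, cassette_b, cassette_c's own z axis and vertical below 0.1 rad and x of each of cassette_a_fin, cassette_b_fin, cassette_c_fin in the frame of rack below 0 m and x of cassette_b in the frame of rack between 0.051 and 0.066 m and y of cassette_b in the frame of rack between -0.08 and 0.08 m and x of cassette_c in the frame of rack between 0.051 and 0.066 m and y of cassette_c in the frame of rack between -0.08 and 0.08 m), for 0.2 s.
At the end, for the whole second after the job is handed in: Every cassette present stands on the counter inside a sleeve, its origin 51 to 66 mm behind the mouth (within 8 mm of the back stop), fin outside; the keeper bar rests on both bracket seats, right way up, within 10 mm of its middle line, 8 mm along, 4 mm in height and 0.04 rad of level, and at rest (all of step 1 and x of keeper in the frame of rack between -0.034 and -0.014 m and y of keeper in the frame of rack between -0.008 and 0.008 m and z of keeper in the frame of rack between 0.034 and 0.0415 m and angle between keeper's own z axis and vertical below 0.04 rad and angle between the y axis of keeper and the y axis of rack, either way round below 0.06 rad and linear speed of keeper below 0.02 m/s); the robot touches nothing.
It fails at once if a bystander (card terminal, date stamp, stapler, mug or ledger) is moved more than 30 mm or tipped (distance of any of card_terminal, date_stamp, stapler, mug, ledger from where it was at the start of the episode above 0.03 m or angle between any of card_terminal, date_stamp, stapler, mug, ledger's own z axis and vertical above 0.5 rad).
Of cassette_a, cassette_b, cassette_c only 2 to 3 are there at a start; the rules pass over those that are not, and their reading is None.
At some moment in a run one of cassette_a, cassette_b, cassette_c, keeper may be knocked a few centimetres aside while the robot is not near it.
Once in a run the grip may slacken for a moment while it holds something.
It also fails if it takes over 210 s, if anything falls off the work surface, if the arm or the gripper's body presses on something with over 40 N, if the wrist force passes 120 N, or if a joint passes its speed limit or range.

ROBOT

A 7-joint arm with a two-finger parallel gripper is mounted at the origin on the work surface. World frame = base frame: x ahead of the robot, y to its left, z up, the work surface at z = 0. Lengths are in m, angles in rad, forces in N, time in s.
With the tool pointing down it reaches from about 0.425 to 1.025 m from the base axis. Payload 9.4 kg.
Tool frame: the origin (TCP) lies midway between the tips of the shut fingers; the grasp point (between the pads) lies 19 mm behind it (bot.grip_point_offset is the distance from the TCP to the grasp point, in m); z points along the fingers, x is the direction in which the jaws open and shut, and the axes are right-handed (so a half turn about z gives the same grasp; the last joint's range is limited). The gripper opens to 93 mm and grips with 3 to 60 N. Pads are 15 mm wide; open, the fingers measure 128 mm over their backs; the gripper's body (75 mm by 188 mm) begins 65 mm behind the grasp point.
Start: joints at [-1.367, 0.599, -0.003, 1.599, 0.002, 0.943, -0.08], TCP at [0.201, 0.697, 0.219] pointing down, gripper open.
Joint ranges: [-2.57, 2.57], [-0.35, 1.97], [-1.29, 1.29], [0.11, 2.56], [-1.05, 4.19], [0.11, 1.86], [-2.63, 2.63]. Speed limits (rad/s): [2.22, 2.22, 3.01, 3.01, 3.14, 3.14, 3.14].

INTERFACE

Orientations are given as a unit quaternion [w, x, y, z].
In Python, from workcell import bot, viewer, nets gives the robot as it stands. The module is installed in compiled form; this text tells all that it offers.
- The arm moves only by the shell command python3 -m pendant 'ROWS' [OPENING] [FORCE]. ROWS is JSON, a list of rows, each an object with "offset": the shift along the tool's x, y, z in cm, a list of three; "rotation": the turn, a rotation vector about the tool's x, y, z in degrees, a list of three. In form: [{"offset": [dx, dy, dz], "rotation": [wx, wy, wz]}, ...]. A call has 1 to 20 rows; each row shifts and turns the commanded pose from where the row before left it, along the tool's axes as they then stand; what a row does not reach is not made up. A row lasts 1/12 s, in which the tool goes at most 41.7 mm and 7.16 degrees, less where a joint would pass 70% of its speed; a pose out of reach is approached as far as the arm can. A call with a gripper value outside its range is refused whole. OPENING is the opening, from 0 (shut) to 1 (fully open), set as the call begins (- or left out, the last holds). The fingers move at their own pace and stop on an object; FORCE is the grip in N (left out, the last holds). Time passes only in rows, so rows that do not move let the fingers close. It gives the time, the measured TCP pose, the force and the opening at its end, in the units of the state.
- bot.get_obs(): the state, without advancing time (a new reading comes with each control period).
- viewer.grab_frame(name): name is "side" or "top"; returns a dict with "pixels" (480x640x3 uint8, red, green, blue), "depth" (480x640 float32, m along the optical axis (not along the pixel's ray), 0 where there is no reading), "fx", "fy", "cx", "cy" (pixels), "eye" and "rotation" of the camera in the world. Camera axes: x right, y down, z forward; pixel columns grow to the right and rows downward; lengths in m; the calibration is good to about 2 mm. A picture is of the moment at which its call begins.
- bot.job_done(): hands the job in, once; it reports no verdict.
Trained networks look in the newest picture that a camera, given by its name, has taken for a name from the list of things; names that differ only in an ending like _2 or _b are one class to them, and where a whole thing is asked for, a point or a joint stands for the part that bears it (a point fixed in the world has none). Each returns a list of dicts, best first, with "score" (0 to 1); they miss things now and then, are a little off and sometimes report something else, mostly with a low value. They report only what shows in the picture. A call takes as long as a camera call.
- nets.look_for(query, camera): "box" ([left, top, right, bottom] as shares, 0 to 1, of the picture: columns of its width, rows of its height, round what is visible of it).
- nets.landmark_of(query, camera): "position" ([column, row] as shares, 0 to 1, of the picture: columns of its width, rows of its height: a listed point, or the origin of a listed thing).
The state is a dict: "time": time; "q": joint angles; "joint_velocities": joint speeds; "joint_efforts": joint torques, N m; "ee_pos": TCP position; "eef_rot": TCP orientation; "contact_force": force on the tool from outside, world axes, zero at the start; "torque": the same for the moment, N m; "grip_width": finger opening in m.
Only numpy, scipy, OpenCV 4.12 (cv2) and the standard library are available. Lean on these libraries where they do the work, as an engineer would, in place of code of your own. Each camera call takes 0.05 s, during which the arm holds its last target. There are 200 camera calls.

## Working session

There is one attempt and no reset: what is moved stays moved. The work goes in short steps, Python scripts to look and compute and a shell command to move; the robot and the scene stay as the last step left them, time stands still between calls to the robot, and variables do not carry over. Pictures are saved under pics/ and viewed, about 12 in all and at most 16, crops included, and the job is handed in when it is done.

```bash
mkdir -p pics
cat > h.py <<'E'
import numpy as np, cv2
from workcell import bot, viewer, nets
def grab(n, save=None):
    f=viewer.grab_frame(n)
    if save: cv2.imwrite('pics/'+save+'.png', f['pixels'][:,:,::-1])
    return f
def world(f):
    d=f['depth']; v,u=np.mgrid[0:480,0:640]
    c=np.stack([(u-f['cx'])/f['fx']*d,(v-f['cy'])/f['fy']*d,d],-1)
    return c@np.array(f['rotation']).T+np.array(f['eye'])
def proj(f,p):
    c=(np.asarray(p)-f['eye'])@np.array(f['rotation']); return np.array([c[0]/c[2]*f['fx']+f['cx'],c[1]/c[2]*f['fy']+f['cy']])
E
python3 - <<'E'
from h import *
for n in ('top','side'):
    f=grab(n,n+'0'); W=world(f); np.save(n+'0',W)
    print(n,np.round(f['eye'],3),np.round(f['rotation'],3).tolist(),f['fx'])
    for q in ('rack','sleeve_mouth','lip_seat','open_seat','keeper','cassette_a','card_terminal','mug'):
        for r in nets.landmark_of(q,n)[:4]:
            c,w=r['position'][0]*640,r['position'][1]*480
            print(q,round(r['score'],2),int(c),int(w),np.round(W[min(int(w),479),min(int(c),639)],3))
o=bot.get_obs(); print(o)
E
```

```text
Traceback (most recent call last):
  File "h.py", line 10, in world
    return c@np.array(f['rotation']).T+np.array(f['eye'])
           ~^~~~~~~~~~~~~~~~~~~~~~~~~~
ValueError: matmul: Input operand 1 has a mismatch in its core dimension 0, with gufunc signature (n?,k),(k,m?)->(n?,m?) (size 4 is different from 3)
```

```bash
cat > h.py <<'E'
import numpy as np, cv2
from scipy.spatial.transform import Rotation as R
from workcell import bot, viewer, nets
def rot(q): return R.from_quat(np.roll(q,-1)).as_matrix()
def grab(n, save=None):
    f=viewer.grab_frame(n); f['R']=rot(f['rotation'])
    if save: cv2.imwrite('pics/'+save+'.png', f['pixels'][:,:,::-1])
    return f
def world(f):
    d=f['depth']; v,u=np.mgrid[0:480,0:640]
    c=np.stack([(u-f['cx'])/f['fx']*d,(v-f['cy'])/f['fy']*d,d],-1)
    return c@f['R'].T+np.array(f['eye'])
def proj(f,p):
    c=(np.asarray(p)-f['eye'])@f['R']; return np.array([c[0]/c[2]*f['fx']+f['cx'],c[1]/c[2]*f['fy']+f['cy']])
E
python3 - <<'E'
from h import *
for n in ('top','side'):
    f=grab(n,n+'0'); W=world(f); np.save(n+'0',W)
    print(n,np.round(f['eye'],3),np.round(f['R'],3).tolist(),f['fx'])
    for q in ('rack','sleeve_mouth','lip_seat','open_seat','keeper','cassette_a','card_terminal','mug'):
        for r in nets.landmark_of(q,n)[:4]:
            c,w=r['position'][0]*640,r['position'][1]*480
            print(q,round(r['score'],2),int(c),int(w),np.round(W[min(int(w),479),min(int(c),639)],3))
o=bot.get_obs(); print(o)
E
```

```text
top [ 0.242 -0.049  1.892] [[0.059, -0.978, 0.2], [-0.998, -0.059, 0.006], [0.006, -0.2, -0.98]] 613.0548776027927
rack 0.88 301 232 [0.635 0.003 0.053]
sleeve_mouth 0.88 298 235 [0.625 0.011 0.057]
open_seat 0.92 339 248 [ 0.595 -0.117  0.039]
open_seat 0.34 323 236 [ 0.627 -0.066  0.052]
keeper 0.78 406 274 [ 0.53  -0.328  0.019]
cassette_a 0.71 297 234 [0.628 0.014 0.053]
cassette_a 0.48 279 231 [0.638 0.071 0.037]
card_terminal 0.59 197 259 [0.535 0.316 0.035]
card_terminal 0.51 218 197 [0.735 0.27  0.035]
mug 0.82 145 247 [ 0.57   0.491 -0.006]
side [0.316 0.714 0.969] [[-0.922, -0.29, 0.255], [-0.386, 0.677, -0.627], [0.009, -0.677, -0.736]] 519.4302034270831
rack 0.68 202 355 [0.739 0.297 0.031]
lip_seat 0.61 284 308 [0.623 0.149 0.069]
open_seat 0.96 340 237 [ 0.598 -0.118  0.036]
open_seat 0.51 413 155 [ 0.524 -0.521  0.023]
keeper 0.65 389 200 [ 0.532 -0.319  0.013]
cassette_a 0.75 302 276 [0.636 0.028 0.031]
cassette_a 0.64 411 153 [ 0.534 -0.54   0.015]
cassette_a 0.63 313 253 [ 0.631 -0.025  0.058]
cassette_a 0.62 285 296 [0.646 0.098 0.034]
card_terminal 0.81 288 409 [0.528 0.335 0.034]
{'time': 0.95, 'q': array([-1.36669901,  0.59931065, -0.00253745,  1.59941976,  0.00181309,
        0.94290219, -0.0798063 ]), 'joint_velocities': array([ 1.45158804e-03,  1.38580192e-03, -5.34633825e-04,  4.03795331e-05,
       -1.80267949e-03,  1.24466709e-03, -1.49241929e-03]), 'joint_efforts': array([ 7.07126328e-04, -7.64845562e+01,  1.49663463e+00, -2.52703661e+01,
       -5.23449958e-02,  1.05015354e-02,  2.29784507e-05]), 'ee_pos': array([0.20089834, 0.69659437, 0.21860242]), 'eef_rot': array([ 2.59489111e-05,  7.99083810e-01,  6.01219647e-01, -2.20421815e-06]), 'contact_force': array([-0.79599552,  0.42792562, -0.35083512]), 'torque': array([0.01102706, 0.03393561, 0.00308096]), 'grip_width': 0.09281300718482893}
```

View pics/top0.png

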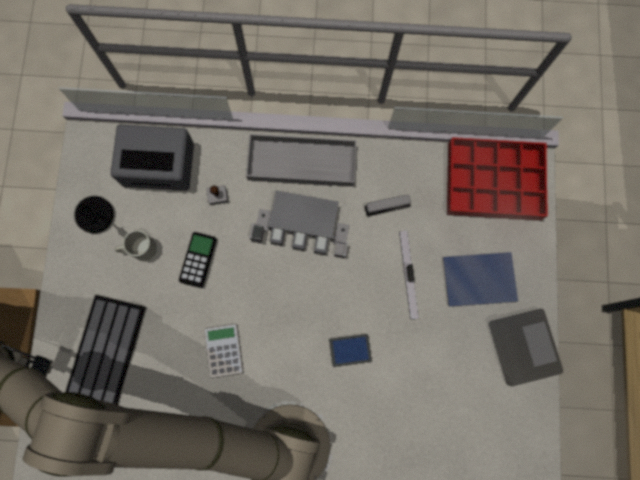

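View pics/side0.png

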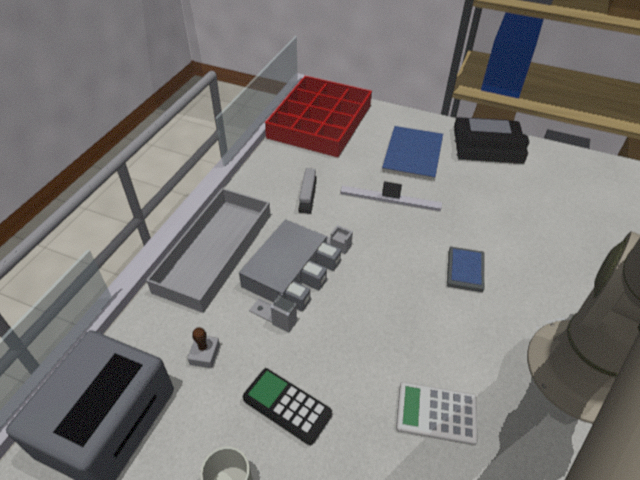

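The top view shows the rack at about (300,220), with three cassettes sticking out at (278,237), (299,241) and (322,245). The lip bracket is at (260,232), the open bracket at (342,248) and the keeper at (408,273). The stapler (388,205) and stamp (217,194) are near the rack. The side view agrees. Next I'll fit the geometry from depth.

```bash
cat > m.py <<'E'
from h import *
import sys
def pts(names=('top','side')):
    return {n:world(grab(n)) for n in names}
def band(W,lo,hi,box):
    P=W.reshape(-1,3); m=(P[:,2]>lo)&(P[:,2]<hi)&(P[:,0]>box[0])&(P[:,0]<box[1])&(P[:,1]>box[2])&(P[:,1]<box[3]); return P[m]
def rect(P):
    (c,s,a)=cv2.minAreaRect((P[:,:2]*1000).astype(np.float32)); return np.round(c,1),np.round(s,1),round(a,2)
E
python3 - <<'E'
from m import *
for n in ('top','side'):
    W=np.load(n+'0.npy')
    P=band(W,.045,.075,(.5,.9,-.25,.25))
    print(n,len(P),np.histogram(P[:,2],bins=np.arange(.044,.076,.003)))
    P=band(W,.0535,.064,(.55,.8,-.13,.13)); print('roof',rect(P),len(P))
    img=np.zeros((400,400),np.uint8)
    # rasterised height map world: 1mm px
    K=band(W,.006,.1,(.4,.7,-.45,-.22)); print('keeper',rect(K),K[:,2].max(), 'grip',rect(K[K[:,2]>.03]),len(K))
# top height map crop
W=np.load('top0.npy'); Wt=np.load('side0.npy')
im=np.zeros((600,800),np.uint8)
for k,Wk in enumerate((W,Wt)):
    P=band(Wk,-.02,.09,(.5,.8,-.2,.2))
    r=((.8-P[:,0])*2000).astype(int); c=((.2-P[:,1])*1000).astype(int)+400*k
    r=((.8-P[:,0])*1000*1.3).astype(int)
    for i,j,z in zip(r,c,P[:,2]): 
        cv2.circle(im,(int(j),int(i)),1,int(np.clip((z+.01)*2600,0,255)),-1)
cv2.imwrite('pics/hm.png',im[:400])
E
```

```text
top 3394 (array([190, 370, 501, 624, 644, 542, 299, 133,  58,  27]), array([0.044, 0.047, 0.05 , 0.053, 0.056, 0.059, 0.062, 0.065, 0.068,
       0.071, 0.074]))
roof (array([667.7,  -8.4]), array([263., 166.]), 83.01) 1779
keeper (array([ 550.1, -335.3]), array([299.8, 229.3]), 0.14) 0.07217490648575664 grip (array([ 536.4, -385.3]), array([ 50.9, 118.5]), 5.65) 1352
side 5382 (array([ 407,  799,  433,  669, 1962,  781,   58,  146,  123,    4]), array([0.044, 0.047, 0.05 , 0.053, 0.056, 0.059, 0.062, 0.065, 0.068,
       0.071, 0.074]))
roof (array([669.5,  -9.7]), array([260.1, 165.8]), 82.65) 3265
keeper (array([ 550.6, -381.2]), array([292.7, 144.3]), 6.38) 0.06439918042597137 grip (array([ 532.6, -331.9]), array([49.8, 22.3]), 6.41) 1127
```

View pics/hm.png

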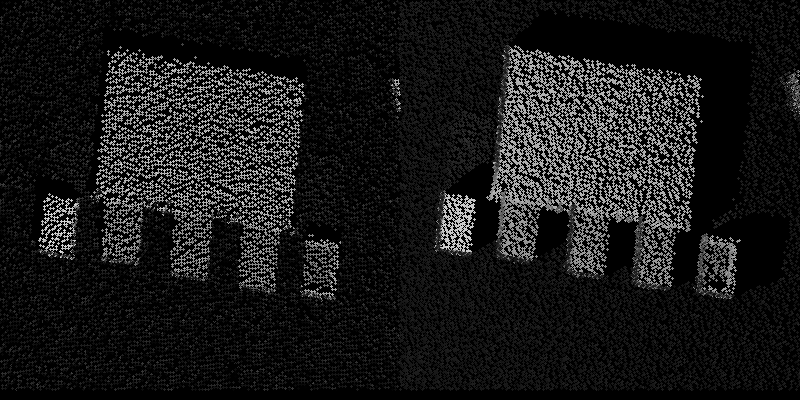

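The height map agrees: lip bracket (58,225), open bracket (320,268), three cassettes sticking out, and rack yaw about -7°. I'll fit a template to it.

```bash
cat > fit.py <<'E'
from m import *
from scipy.optimize import minimize
from scipy.ndimage import gaussian_filter
G=.001
def hmap(model,w,P,x0,y0,a):
    c,s=np.cos(a),np.sin(a); X=P[:,0]-x0; Y=P[:,1]-y0
    return model(c*X+s*Y,-s*X+c*Y)
def fit(P,model,init,scale,tau=.012):
    def cost(p):
        h=hmap(lambda x,y:model(x,y,p[3:]),0,P,*p[:3]); e=P[:,2]-h
        return np.mean(np.minimum((e/tau)**2,1))
    best=None
    for k in range(3):
        S=np.vstack([init]+[np.array(init)+np.eye(len(init))[i]*scale[i] for i in range(len(init))])
        r=minimize(cost,init,method='Nelder-Mead',options=dict(initial_simplex=S,maxiter=3000,xatol=1e-5,fatol=1e-7)); init=r.x; scale=[s*.6 for s in scale]
    return r.x,r.fun
def box(x,y,x0,x1,y0,y1): return (x>x0)&(x<x1)&(y>y0)&(y<y1)
def rackm(x,y,q):
    h=np.zeros_like(x)
    h[box(x,y,0,.117,-.0965,.0965)]=.058
    h[box(x,y,-.046,-.002,.115,.147)]=.068
    h[box(x,y,-.046,-.002,-.147,-.115)]=.054; h[box(x,y,-.041,-.007,-.143,-.115)]=.038
    for i in range(3):
        yc=(i-1)*.07; h[box(x,y,-q[i],0,yc-.019,yc+.019)]=.048
    return h
def keepm(x,y,q):
    h=np.zeros_like(x); h[box(x,y,-.012,.012,-.138,.138)]=.014; h[box(x,y,-.008,.008,-.025,.025)]=.060
    return h
E
python3 - <<'E'
from fit import *
for n in ('top','side','both'):
    W=np.concatenate([np.load(k+'0.npy').reshape(-1,3) for k in (('top','side') if n=='both' else (n,))])
    P=band(W,-.02,.09,(.53,.78,-.18,.18))
    p,f=fit(P,rackm,[.62,.005,-.12,.04,.04,.04],[.01,.01,.05,.01,.01,.01]); print(n,np.round(p,4),round(f,3))
    P=band(W,-.02,.09,(.36,.72,-.40,-.27))
    p,f=fit(P,keepm,[.533,-.33,np.pi/2-.01+.1],[.01,.01,.1],.008 if n!='top' else .01); print('keep',np.round(p,4),round(f,3))
E
```

```text
top [ 0.6342  0.007  -0.1334  0.048   0.0478  0.043 ] 0.209
keep [ 0.5321 -0.3362  1.7169] 0.239
side [ 0.6351  0.0097 -0.1349  0.0464  0.0471  0.0429] 0.204
keep [ 0.5336 -0.3363  1.7273] 0.186
both [ 0.6354  0.0079 -0.125   0.0478  0.0467  0.0427] 0.208
keep [ 0.5332 -0.3361  1.7218] 0.259
```

```bash
cat > go.py <<'E'
from h import *
import json,sys
RK=json.load(open('rack.json'))
def R2W(x,y,z):
    c,s=np.cos(RK[2]),np.sin(RK[2]); return np.array([RK[0]+c*x-s*y,RK[1]+s*x+c*y,z])
def W2R(p):
    c,s=np.cos(RK[2]),np.sin(RK[2]); X,Y=p[0]-RK[0],p[1]-RK[1]; return np.array([c*X+s*Y,-s*X+c*Y,p[2]])
def step(o,pw,xyaw):
    """tool-frame offset (cm), rotvec (deg) from pose o to TCP at pw, pointing down with tool x at world yaw xyaw"""
    Rt=rot(o['eef_rot']); X=np.array([np.cos(xyaw),np.sin(xyaw),0]); Z=np.array([0,0,-1.]); T=np.stack([X,np.cross(Z,X),Z],1)
    return np.round(Rt.T@(pw-o['ee_pos'])*100,2), np.round(np.degrees(R.from_matrix(Rt.T@T).as_rotvec()),2)
def st():
    o=bot.get_obs(); Rt=rot(o['eef_rot']); print('t',round(o['time'],2),'rack xyz mm',np.round(W2R(o['ee_pos'])*1000,1),'yaw',round(np.arctan2(Rt[1,0],Rt[0,0])-RK[2],3),'tilt',np.round(Rt[:2,2],3),'w',round(o['grip_width']*1000,1),'F',np.round(o['contact_force'],1),'q7',round(o['q'][6],2)); return o
if __name__=='__main__':  # rack x y z (mm), flip
    o=st()
    if len(sys.argv)>1:
        x,y,z=[float(a)/1000 for a in sys.argv[1:4]]; fl=sys.argv[4]=='1'
        print(*step(o,R2W(x,y,z),RK[2]+(-np.pi/2 if fl else np.pi/2)))
E
echo '[0.635,0.0083,-0.131]' > rack.json; python3 go.py -28 70 150 0
```

```text
t 0.95 rack xyz mm [-520.3  625.7  218.6] yaw 1.421 tilt [ 0. -0.] w 92.8 F [-0.8  0.4 -0.4] q7 -0.08
[-47.6   56.97   6.86] [ 0.    0.   -8.58]
```

```bash
python3 -m pendant '[{"offset":[0,0,0],"rotation":[0,0,-4.29]},{"offset":[0,0,0],"rotation":[0,0,-4.29]},{"offset":[-1,0.8,0],"rotation":[0,0,0]},{"offset":[-2,1.8,0],"rotation":[0,0,0]},{"offset":[-2.4,2.1,0],"rotation":[0,0,0]},{"offset":[-2.4,2.1,0],"rotation":[0,0,0]},{"offset":[-2.4,2.1,0],"rotation":[0,0,0]},{"offset":[-2.4,2.1,0],"rotation":[0,0,0]},{"offset":[-2.4,2.1,0],"rotation":[0,0,0]},{"offset":[-2.4,2.1,0],"rotation":[0,0,0]},{"offset":[-2.4,2.1,0],"rotation":[0,0,0]},{"offset":[-2.4,2.1,0],"rotation":[0,0,0]},{"offset":[-2.4,2.1,0],"rotation":[0,0,0]},{"offset":[-2.4,2.1,0],"rotation":[0,0,0]},{"offset":[-2.4,2.1,0],"rotation":[0,0,0]},{"offset":[-2.4,2.1,0],"rotation":[0,0,0]},{"offset":[-2.4,2.1,0],"rotation":[0,0,0]},{"offset":[-2.4,2.1,0],"rotation":[0,0,0]},{"offset":[-2.4,2.1,0],"rotation":[0,0,0]},{"offset":[-2.4,2.1,0],"rotation":[0,0,0]}]' 0.52 40; python3 go.py -30 69.5 150 0
```

```text
time: 2.62
ee_pos: [0.5062, 0.2364, 0.2189]
eef_rot: [0.0, 0.753, 0.658, 0.0]
contact_force: [-0.1, 0.4, -0.0]
grip_width: 0.0484
t 2.62 rack xyz mm [-157.5  209.3  218.9] yaw 1.567 tilt [ 0. -0.] w 48.4 F [-0.1  0.4 -0. ] q7 0.88
[-13.94  12.8    6.89] [ 0.02 -0.   -0.2 ]
```

```bash
python3 -m pendant '[{"offset":[-2.3,2.1,0.6],"rotation":[0,0,-0.2]},{"offset":[-2.3,2.1,1.2],"rotation":[0,0,0]},{"offset":[-2.3,2.1,1.2],"rotation":[0,0,0]},{"offset":[-2.3,2.1,1.2],"rotation":[0,0,0]},{"offset":[-2.3,2.1,1.2],"rotation":[0,0,0]},{"offset":[-1.6,1.5,1.2],"rotation":[0,0,0]},{"offset":[-0.6,0.5,0.3],"rotation":[0,0,0]},{"offset":[0,0,0],"rotation":[0,0,0]},{"offset":[0,0,0],"rotation":[0,0,0]},{"offset":[0,0,0],"rotation":[0,0,0]}]'; python3 go.py -28 69.5 12 0
```

```text
time: 3.45
ee_pos: [0.6115, 0.0885, 0.1503]
eef_rot: [-0.0, 0.75, 0.661, 0.0]
contact_force: [0.2, 0.6, 0.2]
grip_width: 0.0488
t 3.45 rack xyz mm [-33.8  76.5 150.3] yaw 1.575 tilt [0.    0.001] w 48.8 F [0.2 0.6 0.2] q7 1.19
[-0.71  0.57 13.83] [ 0.01 -0.05  0.25]
```

```bash
python3 -m pendant '[{"offset":[-0.7,0.55,1.0],"rotation":[0,0,0.25]},{"offset":[0,0,2],"rotation":[0,0,0]},{"offset":[0,0,2],"rotation":[0,0,0]},{"offset":[0,0,2],"rotation":[0,0,0]},{"offset":[0,0,0],"rotation":[0,0,0]},{"offset":[0,0,0],"rotation":[0,0,0]}]'; python3 go.py -28 69.5 12 0
```

```text
time: 3.95
ee_pos: [0.616, 0.0798, 0.079]
eef_rot: [-0.001, 0.752, 0.659, -0.001]
contact_force: [-0.0, 0.9, 0.8]
grip_width: 0.0486
t 3.95 rack xyz mm [-28.1  68.4  79. ] yaw 1.571 tilt [-0.002 -0.   ] w 48.6 F [-0.   0.9  0.8] q7 1.2
[0.11 0.03 6.7 ] [-0.1   0.03 -0.  ]
```

Now a picture before descending, to check the fit.

Run:
```python
from go import *
f=grab('side'); im=f['pixels'][:,:,::-1].copy()
for y in (-70,0,70):
    for x in (-45,0):
        for e in (-19,19): cv2.circle(im,tuple(int(v) for v in proj(f,R2W(x/1000,(y+e)/1000,.048))),1,(0,0,255),-1)
cv2.imwrite('pics/a1.png',cv2.resize(im[200:350,200:400],None,fx=4,fy=4))
```

```text
(no output)
```

View pics/a1.png

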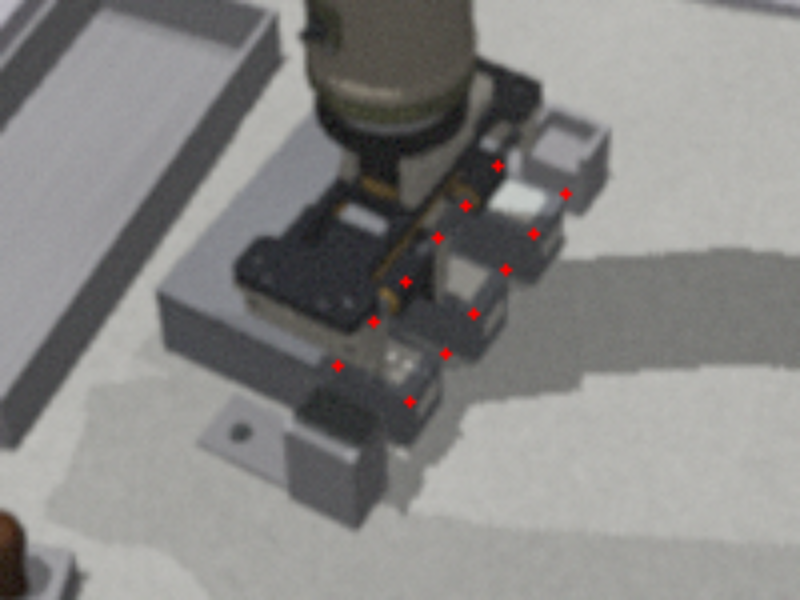

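Run:
```python
from go import *
for n in ('top','side'):
    W=np.load(n+'0.npy').reshape(-1,3); Q=W2R(W.T).T
    for y in (-.129,-.07,0,.07,.129):
        m=(Q[:,2]>.036)&(Q[:,2]<.085)&(abs(Q[:,1]-y)<.032)&(Q[:,0]<-.01)&(Q[:,0]>-.06)
        P=Q[m]; e=np.percentile(P[:,1],[3,97])*1000; a=Q[(abs(Q[:,1]-y)<.015)&(Q[:,0]<.0)&(Q[:,0]>-.08)&(Q[:,2]>.04)]
        print(n,y,len(P),'y edges',np.round(e,1),'mid',round(e.mean(),1),'mean',round(P[:,1].mean()*1000,1),'z',round(np.median(P[:,2])*1000,1),'xmin',np.round(np.percentile(a[:,0],3)*1000,1))
```

```text
top -0.129 100 y edges [-149.5 -117.3] mid -133.4 mean -133.9 z 44.6 xmin -46.2
top -0.07 157 y edges [-89.  -53.2] mid -71.1 mean -71.2 z 47.4 xmin -47.8
top 0 156 y edges [-20.7  15.5] mid -2.6 mean -2.8 z 46.9 xmin -47.8
top 0.07 147 y edges [49.5 84.7] mid 67.1 mean 66.8 z 46.9 xmin -44.6
top 0.129 167 y edges [113.8 146.5] mid 130.2 mean 129.6 z 66.1 xmin -48.9
side -0.129 197 y edges [-146.8 -112.6] mid -129.7 mean -132.0 z 42.0 xmin -45.7
side -0.07 237 y edges [-83.5 -48.4] mid -65.9 mean -64.2 z 47.3 xmin -46.6
side 0 264 y edges [-17.3  20.2] mid 1.4 mean 3.8 z 47.0 xmin -46.7
side 0.07 263 y edges [54.5 89.9] mid 72.2 mean 74.1 z 47.4 xmin -43.9
side 0.129 425 y edges [117.6 151.3] mid 134.4 mean 137.9 z 65.8 xmin -47.4
```

```bash
python3 -m pendant '[{"offset":[0.1,0,1.5],"rotation":[0,0,0]},{"offset":[0,0,1.5],"rotation":[0,0,0]},{"offset":[0,0,1.5],"rotation":[0,0,0]},{"offset":[0,0,1.2],"rotation":[0,0,0]},{"offset":[0,0,0.9],"rotation":[0,0,0]},{"offset":[0,0,0],"rotation":[0,0,0]}]'; python3 go.py; python3 -m pendant '[{"offset":[0,0,0],"rotation":[0,0,0]},{"offset":[0,0,0],"rotation":[0,0,0]},{"offset":[0,0,0],"rotation":[0,0,0]},{"offset":[0,0,0],"rotation":[0,0,0]}]' 0 40; python3 go.py -80 69.5 12 0
```

```text
time: 4.5
ee_pos: [0.6165, 0.0804, 0.0127]
eef_rot: [-0.0, 0.752, 0.659, -0.0]
contact_force: [-1.0, 0.3, -0.2]
grip_width: 0.0479
t 4.5 rack xyz mm [-27.8  69.1  12.7] yaw 1.57 tilt [-0.001 -0.   ] w 47.9 F [-1.   0.3 -0.2] q7 1.19
time: 4.83
ee_pos: [0.6174, 0.0804, 0.0144]
eef_rot: [0.0, 0.752, 0.659, 0.001]
contact_force: [-1.5, -0.1, 2.1]
grip_width: 0.0379
t 4.83 rack xyz mm [-26.9  69.2  14.4] yaw 1.57 tilt [0.001 0.   ] w 37.9 F [-1.5 -0.1  2.1] q7 1.19
[ 0.03 -5.31  0.24] [ 0.07 -0.02 -0.06]
```

```bash
python3 -m pendant '[{"offset":[0,-0.5,0],"rotation":[0,0,0]},{"offset":[0,-1,0],"rotation":[0,0,0]},{"offset":[0,-1.4,0],"rotation":[0,0,0]},{"offset":[0,-1.4,0],"rotation":[0,0,0]},{"offset":[0,-1.4,0],"rotation":[0,0,0]},{"offset":[0,-1.4,0],"rotation":[0,0,0]},{"offset":[0,-1.4,0],"rotation":[0,0,0]},{"offset":[0,-1.4,0],"rotation":[0,0,0]},{"offset":[0,-1.4,0],"rotation":[0,0,0]},{"offset":[0,-1.4,0],"rotation":[0,0,0]},{"offset":[0,-1.4,0],"rotation":[0,0,0]},{"offset":[0,-1.0,0],"rotation":[0,0,0]},{"offset":[0,-0.4,0],"rotation":[0,0,0]},{"offset":[0,0,0],"rotation":[0,0,0]},{"offset":[0,0,0],"rotation":[0,0,0]}]'; python3 go.py -182 69.5 12 0
python3 - <<'E'
from go import *
for n in ('top','side'):
    f=grab(n,'b_'+n); Q=W2R(world(f).reshape(-1,3).T).T
    m=(abs(Q[:,1]-.07)<.04)&(Q[:,0]<-.03)&(Q[:,0]>-.3)&(Q[:,2]>.02)&(Q[:,2]<.055); P=Q[m]
    print(n,len(P),np.round(np.percentile(P[:,0],[1,3,97,99]),3))
E
```

```text
time: 6.08
ee_pos: [0.4623, 0.1012, 0.0143]
eef_rot: [-0.0, 0.752, 0.659, 0.0]
contact_force: [-1.6, 1.2, 12.3]
grip_width: 0.0382
t 6.08 rack xyz mm [-183.3   69.5   14.3] yaw 1.571 tilt [-0.  0.] w 38.2 F [-1.6  1.2 12.3] q7 1.1
[-0.    0.13  0.23] [-0.01 -0.02 -0.  ]
top 39 [-0.096 -0.096 -0.057 -0.057]
side 385 [-0.201 -0.2   -0.059 -0.057]
```

```bash
python3 -m pendant '[{"offset":[0,0,0],"rotation":[0,0,0]},{"offset":[0,0,0],"rotation":[0,0,0]},{"offset":[0,0.8,0],"rotation":[0,0,0]},{"offset":[0,1.2,0],"rotation":[0,0,0]},{"offset":[0,1.2,0],"rotation":[0,0,0]},{"offset":[0,0.6,0],"rotation":[0,0,0]},{"offset":[0,0,0],"rotation":[0,0,0]},{"offset":[0,0,0],"rotation":[0,0,0]}]' 0.56; python3 go.py; python3 -m pendant '[{"offset":[0,0,0],"rotation":[0,0,0]},{"offset":[0,0,0],"rotation":[0,0,0]},{"offset":[0,0,0],"rotation":[0,0,0]},{"offset":[0,0,0],"rotation":[0,0,0]},{"offset":[0,-0.4,-0.6],"rotation":[0,0,0]},{"offset":[0,-0.8,-0.8],"rotation":[0,0,0]},{"offset":[0,-0.5,-0.6],"rotation":[0,0,0]},{"offset":[0,0,0],"rotation":[0,0,0]},{"offset":[0,0,0],"rotation":[0,0,0]}]' 0 50; python3 go.py -160 69.5 32 1
```

```text
time: 6.85
ee_pos: [0.5006, 0.0955, 0.0134]
eef_rot: [-0.0, 0.752, 0.659, -0.0]
contact_force: [-0.6, -0.9, -0.2]
grip_width: 0.0517
t 6.85 rack xyz mm [-144.6   68.9   13.4] yaw 1.569 tilt [-0.001 -0.   ] w 51.7 F [-0.6 -0.9 -0.2] q7 1.13
time: 7.6
ee_pos: [0.4839, 0.0982, 0.0344]
eef_rot: [0.0, 0.752, 0.659, 0.0]
contact_force: [1.2, -0.2, -3.4]
grip_width: 0.0379
t 7.6 rack xyz mm [-161.6   69.4   34.4] yaw 1.57 tilt [0.001 0.   ] w 37.9 F [ 1.2 -0.2 -3.4] q7 1.12
[0.01 0.15 0.24] [-4.0000e-02 -8.0000e-02  1.7997e+02]
```

Held at its middle and lifted, about 0.35 kg. Now I turn it 180°.

```bash
python3 -m pendant '[{"offset":[0,0,0],"rotation":[0,0,3]},{"offset":[0,0,0],"rotation":[0,0,6]},{"offset":[0,0,0],"rotation":[0,0,6.5]},{"offset":[0,0,0],"rotation":[0,0,6.5]},{"offset":[0,0,0],"rotation":[0,0,6.5]},{"offset":[0,0,0],"rotation":[0,0,6.5]},{"offset":[0,0,0],"rotation":[0,0,6.5]},{"offset":[0,0,0],"rotation":[0,0,6.5]},{"offset":[0,0,0],"rotation":[0,0,6.5]},{"offset":[0,0,0],"rotation":[0,0,6.5]},{"offset":[0,0,0],"rotation":[0,0,6.5]},{"offset":[0,0,0],"rotation":[0,0,6.5]},{"offset":[0,0,0],"rotation":[0,0,6.5]},{"offset":[0,0,0],"rotation":[0,0,6.5]},{"offset":[0,0,0],"rotation":[0,0,6.5]},{"offset":[0,0,0],"rotation":[0,0,6.5]}]'; python3 -m pendant '[{"offset":[0,0,0],"rotation":[0,0,6.5]},{"offset":[0,0,0],"rotation":[0,0,6.5]},{"offset":[0,0,0],"rotation":[0,0,6.5]},{"offset":[0,0,0],"rotation":[0,0,6.5]},{"offset":[0,0,0],"rotation":[0,0,6.5]},{"offset":[0,0,0],"rotation":[0,0,6.5]},{"offset":[0,0,0],"rotation":[0,0,6.5]},{"offset":[0,0,0],"rotation":[0,0,6.5]},{"offset":[0,0,0],"rotation":[0,0,6.5]},{"offset":[0,0,0],"rotation":[0,0,6.5]},{"offset":[0,0,0],"rotation":[0,0,6.5]},{"offset":[0,0,0],"rotation":[0,0,6.5]},{"offset":[0,0,0],"rotation":[0,0,2]},{"offset":[0,0,0],"rotation":[0,0,0]},{"offset":[0,0,0],"rotation":[0,0,0]}]'; python3 go.py -120 70 16 1
```

```text
time: 8.93
ee_pos: [0.4844, 0.0981, 0.0336]
eef_rot: [-0.0, 0.988, -0.155, 0.0]
contact_force: [-0.4, -0.2, -2.9]
grip_width: 0.0374
time: 10.18
ee_pos: [0.4842, 0.0981, 0.0336]
eef_rot: [0.0, -0.66, 0.752, -0.0]
contact_force: [0.2, -0.1, -3.7]
grip_width: 0.0374
t 10.18 rack xyz mm [-161.2   69.3   33.6] yaw -1.57 tilt [ 0. -0.] w 37.4 F [ 0.2 -0.1 -3.7] q7 -0.96
[-0.06 -4.12  1.76] [-0.01 -0.    0.06]
```

```bash
python3 -m pendant '[{"offset":[0,-0.5,0.6],"rotation":[0,0,0]},{"offset":[0,-1,0.8],"rotation":[0,0,0]},{"offset":[-0.05,-1.2,0.4],"rotation":[0,0,0]},{"offset":[0,-1.2,0],"rotation":[0,0,0]},{"offset":[0,-1.2,0],"rotation":[0,0,0]},{"offset":[0,-1.2,0],"rotation":[0,0,0]},{"offset":[0,-1.2,0],"rotation":[0,0,0]},{"offset":[0,-1.2,0],"rotation":[0,0,0]},{"offset":[0,-1.0,0],"rotation":[0,0,0]},{"offset":[0,-0.6,0],"rotation":[0,0,0]},{"offset":[0,0,0],"rotation":[0,0,0]}]'; python3 go.py; python3 -m pendant '[{"offset":[0,-0.8,0],"rotation":[0,0,0]},{"offset":[0,-0.8,0],"rotation":[0,0,0]},{"offset":[0,-0.8,0],"rotation":[0,0,0]},{"offset":[0,-0.6,0],"rotation":[0,0,0]},{"offset":[0,-0.3,0],"rotation":[0,0,0]},{"offset":[0,0,0],"rotation":[0,0,0]}]'; python3 go.py
```

```text
time: 11.1
ee_pos: [0.588, 0.0844, 0.0152]
eef_rot: [0.0, -0.659, 0.752, -0.001]
contact_force: [-0.3, -1.1, -3.7]
grip_width: 0.038
t 11.1 rack xyz mm [-56.6  69.3  15.2] yaw -1.572 tilt [ 0.001 -0.001] w 38.0 F [-0.3 -1.1 -3.7] q7 -1.04
time: 11.6
ee_pos: [0.6198, 0.0804, 0.0156]
eef_rot: [0.0, -0.659, 0.752, -0.0]
contact_force: [0.1, 0.1, -3.3]
grip_width: 0.0374
t 11.6 rack xyz mm [-24.5  69.5  15.6] yaw -1.572 tilt [ 0.001 -0.   ] w 37.4 F [ 0.1  0.1 -3.3] q7 -1.07
```

```bash
python3 -m pendant '[{"offset":[0,0,0],"rotation":[0,0,0]},{"offset":[0,0,0],"rotation":[0,0,0]},{"offset":[0,0.8,0],"rotation":[0,0,0]},{"offset":[0,1.5,0],"rotation":[0,0,0]},{"offset":[0,1.5,0.1],"rotation":[0,0,0]},{"offset":[0,1.5,0.1],"rotation":[0,0,0]},{"offset":[0,1.5,0],"rotation":[0,0,0]},{"offset":[0,0.7,0],"rotation":[0,0,0]},{"offset":[0,0,0],"rotation":[0,0,0]},{"offset":[0,0,0],"rotation":[0,0,0]}]' 0.5; python3 go.py; python3 -m pendant '[{"offset":[0,0,0],"rotation":[0,0,0]},{"offset":[0,0,0],"rotation":[0,0,0]},{"offset":[0,0,0],"rotation":[0,0,0]},{"offset":[0,0,0],"rotation":[0,0,0]},{"offset":[0,0,0],"rotation":[0,0,0]},{"offset":[0,0,0],"rotation":[0,0,0]}]' 0 40; python3 go.py -16 69.5 14 1
```

```text
time: 12.43
ee_pos: [0.5449, 0.0906, 0.014]
eef_rot: [0.0, -0.659, 0.752, -0.0]
contact_force: [0.6, 0.2, 0.2]
grip_width: 0.0465
t 12.43 rack xyz mm [-100.1   69.8   14. ] yaw -1.572 tilt [0.001 0.   ] w 46.5 F [0.6 0.2 0.2] q7 -1.01
time: 12.93
ee_pos: [0.5447, 0.0903, 0.0136]
eef_rot: [-0.0, -0.659, 0.752, -0.0]
contact_force: [0.3, 0.3, -2.0]
grip_width: 0.0141
t 12.93 rack xyz mm [-100.2   69.5   13.6] yaw -1.572 tilt [ 0. -0.] w 14.1 F [ 0.3  0.3 -2. ] q7 -1.01
[-0.   -8.42 -0.04] [-0.01 -0.01 -0.05]
```

```bash
python3 -m pendant '[{"offset":[0,-0.6,-0.05],"rotation":[0,0,0]},{"offset":[0,-1.1,0],"rotation":[0,0,0]},{"offset":[0,-1.2,0],"rotation":[0,0,0]},{"offset":[0,-1.2,0],"rotation":[0,0,0]},{"offset":[0,-1.2,0],"rotation":[0,0,0]},{"offset":[0,-1.0,0],"rotation":[0,0,0]},{"offset":[0,-0.7,0],"rotation":[0,0,0]},{"offset":[0,-0.4,0],"rotation":[0,0,0]},{"offset":[0,-0.2,0],"rotation":[0,0,0]},{"offset":[0,0,0],"rotation":[0,0,0]}]'; python3 go.py; python3 -m pendant '[{"offset":[0,-0.2,0],"rotation":[0,0,0]},{"offset":[0,-0.2,0],"rotation":[0,0,0]},{"offset":[0,-0.2,0],"rotation":[0,0,0]},{"offset":[0,0,0],"rotation":[0,0,0]}]'; python3 go.py -16 69.5 14 1
```

```text
time: 13.77
ee_pos: [0.6202, 0.0804, 0.014]
eef_rot: [0.0, -0.659, 0.752, -0.0]
contact_force: [0.4, -0.0, -3.4]
grip_width: 0.0138
t 13.77 rack xyz mm [-24.1  69.5  14. ] yaw -1.572 tilt [ 0. -0.] w 13.8 F [ 0.4 -0.  -3.4] q7 -1.08
time: 14.1
ee_pos: [0.6243, 0.0799, 0.0138]
eef_rot: [-0.001, -0.659, 0.752, 0.001]
contact_force: [-5.2, 0.4, -1.7]
grip_width: 0.0134
t 14.1 rack xyz mm [-20.   69.5  13.8] yaw -1.572 tilt [-0.003  0.001] w 13.4 F [-5.2  0.4 -1.7] q7 -1.08
[ 0.   -0.4  -0.02] [ 0.18  0.01 -0.04]
```

```bash
python3 -m pendant '[{"offset":[0,-0.2,0],"rotation":[0,0,0]},{"offset":[0,-0.2,0],"rotation":[0,0,0]},{"offset":[0,0,0],"rotation":[0,0,0]}]'; python3 go.py
python3 - <<'E'
from go import *
for n in ('top','side'):
    f=grab(n,'c_'+n)
    for q in ('cassette_a_fin',):
        for r in nets.landmark_of(q,n)[:4]: print(n,round(r['score'],2),r['position'][0]*640,r['position'][1]*480)
    print('fin expected px',proj(f,R2W(-.015,.07,.016)))
    im=cv2.resize(f['pixels'][190:290,230:370,::-1] if n=='top' else f['pixels'][200:350,200:400,::-1],(400,300)); 
    locals().setdefault('L',[]).append(im)
cv2.imwrite('pics/c.png',np.hstack(L))
E
```

```text
time: 14.35
ee_pos: [0.6243, 0.0799, 0.0136]
eef_rot: [-0.003, -0.659, 0.752, 0.004]
contact_force: [-16.0, 1.5, 8.4]
grip_width: 0.0135
t 14.35 rack xyz mm [-20.   69.6  13.6] yaw -1.571 tilt [-0.01   0.003] w 13.5 F [-16.    1.5   8.4] q7 -1.08
fin expected px [276.42514501 234.90987681]
side 0.6 304.128 276.47999999999996
side 0.51 293.632 295.00800000000004
fin expected px [295.4215104  297.34735373]
```

View pics/c.png

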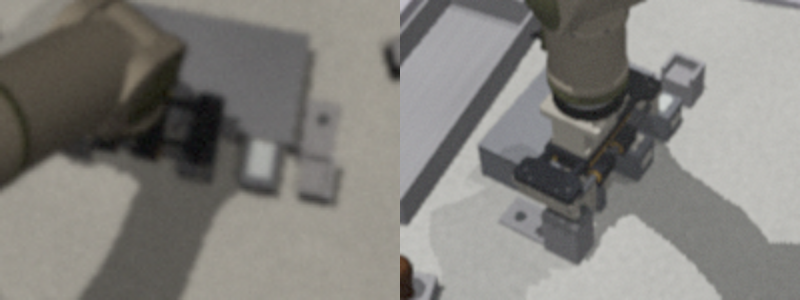

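```bash
python3 -m pendant '[{"offset":[0,0.4,0],"rotation":[0,0,0]},{"offset":[0,0,0],"rotation":[0,0,0]},{"offset":[0,0,0],"rotation":[0,0,0]}]' 0.5; python3 -m pendant '[{"offset":[0,0,-1],"rotation":[0,0,0]},{"offset":[0,0,-1.8],"rotation":[0,0,0]},{"offset":[0,0,-1.8],"rotation":[0,0,0]},{"offset":[0,0,-1.8],"rotation":[0,0,0]},{"offset":[1,0.1,-0.5],"rotation":[0,0,0]},{"offset":[1.7,0.2,0],"rotation":[0,0,0]},{"offset":[1.7,0.2,0],"rotation":[0,0,0]},{"offset":[1.7,0.2,0],"rotation":[0,0,0]},{"offset":[0.9,0.2,0],"rotation":[0,0,0]},{"offset":[0,0,0],"rotation":[0,0,0]},{"offset":[0,0,0],"rotation":[0,0,0]}]'; python3 go.py -30 0 13 1;python3 - <<'E'
from go import *
for n in ('side',):
    f=grab(n,'d_'+n); Q=W2R(world(f).reshape(-1,3).T).T
    m=(abs(Q[:,1]-.07)<.006)&(Q[:,0]<-.0)&(Q[:,0]>-.1)&(Q[:,2]>.02)&(Q[:,2]<.06); P=Q[m]
    print(n,len(P),np.round(np.percentile(P[:,0],[1,5,50]),3),np.median(P[:,2]))
E
```

```text
time: 14.8
ee_pos: [0.6267, 0.0796, 0.0146]
eef_rot: [0.001, -0.659, 0.752, -0.001]
contact_force: [-0.1, 0.0, -0.3]
grip_width: 0.0293
time: 15.72
ee_pos: [0.6079, 0.0111, 0.0833]
eef_rot: [0.0, -0.659, 0.753, 0.0]
contact_force: [0.3, -0.6, -0.3]
grip_width: 0.0464
t 15.72 rack xyz mm [-27.2  -0.7  83.3] yaw -1.573 tilt [0. 0.] w 46.4 F [ 0.3 -0.6 -0.3] q7 -1.04
[-0.07  0.28  7.03] [-0.01  0.02 -0.12]
side 68 [-0.033 -0.032 -0.019] 0.031022234618484135
```

```bash
python3 -m pendant '[{"offset":[-0.05,0.2,1],"rotation":[0,0,-0.1]},{"offset":[0,0,1.6],"rotation":[0,0,0]},{"offset":[0,0,1.6],"rotation":[0,0,0]},{"offset":[0,0,1.6],"rotation":[0,0,0]},{"offset":[0,0,1.2],"rotation":[0,0,0]},{"offset":[0,0,0],"rotation":[0,0,0]},{"offset":[0,0,0],"rotation":[0,0,0]}]' 0.52; python3 go.py; python3 -m pendant '[{"offset":[0,0,0],"rotation":[0,0,0]},{"offset":[0,0,0],"rotation":[0,0,0]},{"offset":[0,0,0],"rotation":[0,0,0]},{"offset":[0,0,0],"rotation":[0,0,0]}]' 0 40; python3 go.py -185 0 13 1
```

```text
time: 16.35
ee_pos: [0.6055, 0.0126, 0.0124]
eef_rot: [-0.001, -0.66, 0.751, 0.0]
contact_force: [-0.5, -0.4, 0.2]
grip_width: 0.0482
t 16.35 rack xyz mm [-29.8   0.4  12.4] yaw -1.57 tilt [-0.001 -0.   ] w 48.2 F [-0.5 -0.4  0.2] q7 -0.95
time: 16.68
ee_pos: [0.6063, 0.0122, 0.0138]
eef_rot: [0.0, -0.66, 0.752, -0.0]
contact_force: [-0.5, 1.0, 2.9]
grip_width: 0.0377
t 16.68 rack xyz mm [-29.    0.2  13.8] yaw -1.57 tilt [0.001 0.   ] w 37.7 F [-0.5  1.   2.9] q7 -0.95
[ 0.   15.6   0.07] [-0.07  0.01  0.05]
```

```bash
python3 -m pendant '[{"offset":[0,0.5,0],"rotation":[0,0,0]},{"offset":[0,1,0],"rotation":[0,0,0]},{"offset":[0,1.4,0],"rotation":[0,0,0]},{"offset":[0,1.4,0],"rotation":[0,0,0]},{"offset":[0,1.4,0],"rotation":[0,0,0]},{"offset":[0,1.4,0],"rotation":[0,0,0]},{"offset":[0,1.4,0],"rotation":[0,0,0]},{"offset":[0,1.4,0],"rotation":[0,0,0]},{"offset":[0,1.4,0],"rotation":[0,0,0]},{"offset":[0,1.4,0],"rotation":[0,0,0]},{"offset":[0,1.3,0],"rotation":[0,0,0]},{"offset":[0,0.8,0],"rotation":[0,0,0]},{"offset":[0,0.4,0],"rotation":[0,0,0]},{"offset":[0,0,0],"rotation":[0,0,0]},{"offset":[0,0,0],"rotation":[0,0,0]}]'; python3 go.py -182 0 12 1
python3 - <<'E'
from go import *
for n in ('side',):
    f=grab(n,'e_'+n); Q=W2R(world(f).reshape(-1,3).T).T
    m=(abs(Q[:,1])<.03)&(Q[:,0]<-.03)&(Q[:,0]>-.3)&(Q[:,2]>.02)&(Q[:,2]<.055); P=Q[m]
    print(n,len(P),np.round(np.percentile(P[:,0],[1,3,97,99]),3))
E
```

```text
time: 17.93
ee_pos: [0.4533, 0.0318, 0.0137]
eef_rot: [-0.0, -0.66, 0.752, 0.001]
contact_force: [-5.4, -0.2, 16.1]
grip_width: 0.038
t 17.93 rack xyz mm [-183.2   -0.4   13.7] yaw -1.57 tilt [-0.002  0.001] w 38.0 F [-5.4 -0.2 16.1] q7 -0.87
[-0.04 -0.12  0.17] [0.1  0.03 0.04]
side 365 [-0.201 -0.201 -0.059 -0.057]
```

```bash
python3 -m pendant '[{"offset":[0,0,0],"rotation":[0,0,0]},{"offset":[0,0,0],"rotation":[0,0,0]},{"offset":[0,-0.8,0],"rotation":[0,0,0]},{"offset":[0,-1.2,0],"rotation":[0,0,0]},{"offset":[0,-1.2,0],"rotation":[0,0,0]},{"offset":[0,-0.6,0],"rotation":[0,0,0]},{"offset":[0,0,0],"rotation":[0,0,0]},{"offset":[0,0,0],"rotation":[0,0,0]}]' 0.56; python3 go.py; python3 -m pendant '[{"offset":[0,0,0],"rotation":[0,0,0]},{"offset":[0,0,0],"rotation":[0,0,0]},{"offset":[0,0,0],"rotation":[0,0,0]},{"offset":[0,0,0],"rotation":[0,0,0]},{"offset":[0,0.4,-0.6],"rotation":[0,0,0]},{"offset":[0,0.8,-0.8],"rotation":[0,0,0]},{"offset":[0,0.5,-0.6],"rotation":[0,0,0]},{"offset":[0,0,0],"rotation":[0,0,0]},{"offset":[0,0,0],"rotation":[0,0,0]}]' 0 50; python3 go.py -160 0 32 0
```

```text
time: 18.65
ee_pos: [0.4926, 0.0271, 0.0129]
eef_rot: [-0.0, -0.66, 0.751, 0.0]
contact_force: [-0.0, -0.5, -0.3]
grip_width: 0.052
t 18.65 rack xyz mm [-143.6    0.    12.9] yaw -1.57 tilt [-0. -0.] w 52.0 F [-0.  -0.5 -0.3] q7 -0.91
time: 19.4
ee_pos: [0.4758, 0.0295, 0.0338]
eef_rot: [0.0, -0.66, 0.751, -0.0]
contact_force: [0.2, 0.6, -1.7]
grip_width: 0.0376
t 19.4 rack xyz mm [-160.6    0.2   33.8] yaw -1.57 tilt [0.001 0.   ] w 37.6 F [ 0.2  0.6 -1.7] q7 -0.93
[ 0.02 -0.06  0.18] [-3.0000e-02 -8.0000e-02 -1.7993e+02]
```

```bash
python3 -m pendant '[{"offset":[0,0,0],"rotation":[0,0,-3]},{"offset":[0,0,0],"rotation":[0,0,-6]},{"offset":[0,0,0],"rotation":[0,0,-6.5]},{"offset":[0,0,0],"rotation":[0,0,-6.5]},{"offset":[0,0,0],"rotation":[0,0,-6.5]},{"offset":[0,0,0],"rotation":[0,0,-6.5]},{"offset":[0,0,0],"rotation":[0,0,-6.5]},{"offset":[0,0,0],"rotation":[0,0,-6.5]},{"offset":[0,0,0],"rotation":[0,0,-6.5]},{"offset":[0,0,0],"rotation":[0,0,-6.5]},{"offset":[0,0,0],"rotation":[0,0,-6.5]},{"offset":[0,0,0],"rotation":[0,0,-6.5]},{"offset":[0,0,0],"rotation":[0,0,-6.5]},{"offset":[0,0,0],"rotation":[0,0,-6.5]},{"offset":[0,0,0],"rotation":[0,0,-6.5]},{"offset":[0,0,0],"rotation":[0,0,-6.5]}]'; python3 -m pendant '[{"offset":[0,0,0],"rotation":[0,0,-6.5]},{"offset":[0,0,0],"rotation":[0,0,-6.5]},{"offset":[0,0,0],"rotation":[0,0,-6.5]},{"offset":[0,0,0],"rotation":[0,0,-6.5]},{"offset":[0,0,0],"rotation":[0,0,-6.5]},{"offset":[0,0,0],"rotation":[0,0,-6.5]},{"offset":[0,0,0],"rotation":[0,0,-6.5]},{"offset":[0,0,0],"rotation":[0,0,-6.5]},{"offset":[0,0,0],"rotation":[0,0,-6.5]},{"offset":[0,0,0],"rotation":[0,0,-6.5]},{"offset":[0,0,0],"rotation":[0,0,-6.5]},{"offset":[0,0,0],"rotation":[0,0,-6.5]},{"offset":[0,0,0],"rotation":[0,0,-2]},{"offset":[0,0,0],"rotation":[0,0,0]},{"offset":[0,0,0],"rotation":[0,0,0]}]'; python3 go.py -60 0 15 0
```

```text
time: 20.73
ee_pos: [0.4763, 0.0292, 0.0331]
eef_rot: [-0.0, 1.0, 0.025, 0.0]
contact_force: [-0.6, -0.3, -0.8]
grip_width: 0.038
time: 21.98
ee_pos: [0.4761, 0.0291, 0.0331]
eef_rot: [-0.0, 0.753, 0.658, 0.0]
contact_force: [-1.2, -0.1, -1.3]
grip_width: 0.0378
t 21.98 rack xyz mm [-1.603e+02 -1.000e-01  3.310e+01] yaw 1.568 tilt [0. 0.] w 37.8 F [-1.2 -0.1 -1.3] q7 0.8
[ 0.04 10.03  1.81] [ 0.   -0.01 -0.16]
```

```bash
python3 -m pendant '[{"offset":[0,0.5,0.6],"rotation":[0,0,-0.2]},{"offset":[0,1,0.8],"rotation":[0,0,0]},{"offset":[0,1.2,0.35],"rotation":[0,0,0]},{"offset":[0,1.2,0],"rotation":[0,0,0]},{"offset":[0,1.2,0],"rotation":[0,0,0]},{"offset":[0,1.2,0],"rotation":[0,0,0]},{"offset":[0,1.2,0],"rotation":[0,0,0]},{"offset":[0,1.2,0],"rotation":[0,0,0]},{"offset":[0,1.0,0],"rotation":[0,0,0]},{"offset":[0,0.6,0],"rotation":[0,0,0]},{"offset":[0,0,0],"rotation":[0,0,0]}]'; python3 go.py; python3 -m pendant '[{"offset":[0,0.8,0],"rotation":[0,0,0]},{"offset":[0,0.8,0],"rotation":[0,0,0]},{"offset":[0,0.8,0],"rotation":[0,0,0]},{"offset":[0,0.6,0],"rotation":[0,0,0]},{"offset":[0,0.3,0],"rotation":[0,0,0]},{"offset":[0,0,0],"rotation":[0,0,0]}]'; python3 go.py
```

```text
time: 22.9
ee_pos: [0.5797, 0.016, 0.0151]
eef_rot: [0.0, 0.751, 0.661, 0.0]
contact_force: [0.4, 0.0, -1.3]
grip_width: 0.0376
t 22.9 rack xyz mm [-55.9   0.4  15.1] yaw 1.574 tilt [0.001 0.   ] w 37.6 F [ 0.4  0.  -1.3] q7 0.89
time: 23.4
ee_pos: [0.6117, 0.0119, 0.0156]
eef_rot: [0.0, 0.751, 0.661, 0.0]
contact_force: [0.1, -0.2, -1.0]
grip_width: 0.0379
t 23.4 rack xyz mm [-23.5   0.5  15.6] yaw 1.575 tilt [0.001 0.   ] w 37.9 F [ 0.1 -0.2 -1. ] q7 0.92
```

```bash
python3 -m pendant '[{"offset":[0,0,0],"rotation":[0,0,0]},{"offset":[0,0,0],"rotation":[0,0,0]},{"offset":[0,-0.8,0],"rotation":[0,0,0]},{"offset":[0,-1.5,0],"rotation":[0,0,0]},{"offset":[0,-1.5,0.1],"rotation":[0,0,0]},{"offset":[0,-1.5,0.1],"rotation":[0,0,0]},{"offset":[0,-1.5,0],"rotation":[0,0,0]},{"offset":[0,-0.7,0],"rotation":[0,0,0]},{"offset":[0,0,0],"rotation":[0,0,0]},{"offset":[0,0,0],"rotation":[0,0,0]}]' 0.5; python3 go.py; python3 -m pendant '[{"offset":[0,0,0],"rotation":[0,0,0]},{"offset":[0,0,0],"rotation":[0,0,0]},{"offset":[0,0,0],"rotation":[0,0,0]},{"offset":[0,0,0],"rotation":[0,0,0]},{"offset":[0,0,0],"rotation":[0,0,0]},{"offset":[0,0,0],"rotation":[0,0,0]}]' 0 40; python3 go.py; python3 -m pendant '[{"offset":[0,0.6,-0.05],"rotation":[0,0,0]},{"offset":[0,1.1,0],"rotation":[0,0,0]},{"offset":[0,1.2,0],"rotation":[0,0,0]},{"offset":[0,1.2,0],"rotation":[0,0,0]},{"offset":[0,1.2,0],"rotation":[0,0,0]},{"offset":[0,1.0,0],"rotation":[0,0,0]},{"offset":[0,0.7,0],"rotation":[0,0,0]},{"offset":[0,0.4,0],"rotation":[0,0,0]},{"offset":[0,0.2,0],"rotation":[0,0,0]},{"offset":[0,0,0],"rotation":[0,0,0]}]'; python3 go.py -17 0 14 0
```

```text
time: 24.23
ee_pos: [0.5367, 0.0217, 0.0139]
eef_rot: [0.0, 0.75, 0.661, 0.0]
contact_force: [0.9, 0.6, -1.0]
grip_width: 0.0467
t 24.23 rack xyz mm [-99.2   0.4  13.9] yaw 1.576 tilt [ 0.001 -0.   ] w 46.7 F [ 0.9  0.6 -1. ] q7 0.85
time: 24.73
ee_pos: [0.5366, 0.0214, 0.0136]
eef_rot: [0.0, 0.751, 0.661, 0.0]
contact_force: [0.7, -0.1, -0.5]
grip_width: 0.0136
t 24.73 rack xyz mm [-99.3   0.1  13.6] yaw 1.575 tilt [0. 0.] w 13.6 F [ 0.7 -0.1 -0.5] q7 0.85
time: 25.57
ee_pos: [0.6119, 0.0118, 0.014]
eef_rot: [-0.0, 0.75, 0.661, -0.0]
contact_force: [0.1, -0.8, -2.2]
grip_width: 0.0134
t 25.57 rack xyz mm [-23.4   0.5  14. ] yaw 1.575 tilt [-0.  0.] w 13.4 F [ 0.1 -0.8 -2.2] q7 0.92
[-0.05  0.64  0.  ] [-0.01  0.    0.24]
```

```bash
python3 -m pendant '[{"offset":[0,0.2,0],"rotation":[0,0,0]},{"offset":[0,0.2,0],"rotation":[0,0,0]},{"offset":[0,0.2,0],"rotation":[0,0,0]},{"offset":[0,0.2,0],"rotation":[0,0,0]},{"offset":[0,0.2,0],"rotation":[0,0,0]},{"offset":[0,0,0],"rotation":[0,0,0]}]'; python3 go.py -20 0 14 0
```

```text
time: 26.07
ee_pos: [0.6147, 0.011, 0.0135]
eef_rot: [-0.003, 0.75, 0.661, -0.005]
contact_force: [-19.6, 2.4, 11.3]
grip_width: 0.0138
t 26.07 rack xyz mm [-20.5  -0.   13.5] yaw 1.577 tilt [-0.012 -0.002] w 13.8 F [-19.6   2.4  11.3] q7 0.93
[ 0.    0.05 -0.05] [-0.67  0.2   0.33]
```

```bash
python3 -m pendant '[{"offset":[0,-0.7,0],"rotation":[0,0,0]},{"offset":[0,0,0],"rotation":[0,0,0]},{"offset":[0,0,0],"rotation":[0,0,0]}]' 0.5; python3 -m pendant '[{"offset":[0,0,-1],"rotation":[0,0,0.3]},{"offset":[0,0,-1.8],"rotation":[0,0,0]},{"offset":[0,0,-1.8],"rotation":[0,0,0]},{"offset":[0,0,-1.8],"rotation":[0,0,0]},{"offset":[-1,-0.1,-0.5],"rotation":[0,0,0]},{"offset":[-1.7,-0.2,0],"rotation":[0,0,0]},{"offset":[-1.7,-0.2,0],"rotation":[0,0,0]},{"offset":[-1.7,-0.2,0],"rotation":[0,0,0]},{"offset":[-0.9,-0.2,0],"rotation":[0,0,0]},{"offset":[0,0,0],"rotation":[0,0,0]},{"offset":[0,0,0],"rotation":[0,0,0]}]'; python3 go.py -30 -70 13 0;python3 - <<'E'
from go import *
for n in ('side','top'):
    f=grab(n,'d2_'+n); Q=W2R(world(f).reshape(-1,3).T).T
    for y in (0,.07):
        m=(abs(Q[:,1]-y)<.006)&(Q[:,0]<-.0)&(Q[:,0]>-.1)&(Q[:,2]>.02)&(Q[:,2]<.06); P=Q[m]
        if len(P): print(n,y,len(P),np.round(np.percentile(P[:,0],[1,5,50]),3),np.median(P[:,2]))
    m=(abs(Q[:,1]+.07)<.03)&(Q[:,0]<-.01)&(Q[:,0]>-.1)&(Q[:,2]>.04)&(Q[:,2]<.055); P=Q[m]; print(len(P),np.percentile(P[:,1],[3,97]),np.percentile(P[:,0],3) )
E
```

```text
time: 26.32
ee_pos: [0.6154, 0.0117, 0.0145]
eef_rot: [0.0, 0.75, 0.661, 0.001]
contact_force: [0.6, 0.5, 0.9]
grip_width: 0.0292
time: 27.23
ee_pos: [0.5968, -0.0571, 0.0832]
eef_rot: [0.0, 0.753, 0.658, 0.0]
contact_force: [0.7, -1.4, 0.0]
grip_width: 0.0463
t 27.23 rack xyz mm [-29.3 -69.8  83.2] yaw 1.569 tilt [0. 0.] w 46.3 F [ 0.7 -1.4  0. ] q7 1.06
[-0.02 -0.07  7.02] [ 0.02 -0.01 -0.12]
side 0 57 [-0.033 -0.032 -0.018] 0.030887707660180785
side 0.07 64 [-0.033 -0.032 -0.017] 0.03143356152547799
193 [-0.08626784 -0.04806837] -0.04680488634720098
top 0 16 [-0.034 -0.034 -0.007] 0.02987396490252947
top 0.07 44 [-0.034 -0.033 -0.016] 0.03026042215147018
21 [-0.07119002 -0.0551391 ] -0.049226694801685664
```

Both are home. Now the third cassette, with the same sequence as the first (unflipped start).

```bash
python3 -m pendant '[{"offset":[0,-0.1,1],"rotation":[0,0,-0.1]},{"offset":[0,0,1.6],"rotation":[0,0,0]},{"offset":[0,0,1.6],"rotation":[0,0,0]},{"offset":[0,0,1.6],"rotation":[0,0,0]},{"offset":[0,0,1.2],"rotation":[0,0,0]},{"offset":[0,0,0],"rotation":[0,0,0]},{"offset":[0,0,0],"rotation":[0,0,0]}]' 0.52; python3 go.py; python3 -m pendant '[{"offset":[0,0,0],"rotation":[0,0,0]},{"offset":[0,0,0],"rotation":[0,0,0]},{"offset":[0,0,0],"rotation":[0,0,0]},{"offset":[0,0,0],"rotation":[0,0,0]}]' 0 40; python3 go.py -185 -70 13 0
```

```text
time: 27.92
ee_pos: [0.5953, -0.0558, 0.0123]
eef_rot: [-0.001, 0.751, 0.66, -0.001]
contact_force: [0.2, -0.1, -0.4]
grip_width: 0.0485
t 27.92 rack xyz mm [-31.  -68.7  12.3] yaw 1.573 tilt [-0.002  0.   ] w 48.5 F [ 0.2 -0.1 -0.4] q7 1.01
time: 28.25
ee_pos: [0.5962, -0.0566, 0.0139]
eef_rot: [0.0, 0.752, 0.66, 0.0]
contact_force: [-0.8, 0.8, 2.4]
grip_width: 0.0381
t 28.25 rack xyz mm [-30.  -69.4  13.9] yaw 1.572 tilt [0.001 0.   ] w 38.1 F [-0.8  0.8  2.4] q7 1.01
[ -0.05 -15.5    0.07] [ 0.07 -0.01  0.04]
```

```bash
python3 -m pendant '[{"offset":[0,-0.5,0],"rotation":[0,0,0]},{"offset":[0,-1,0],"rotation":[0,0,0]},{"offset":[0,-1.4,0],"rotation":[0,0,0]},{"offset":[0,-1.4,0],"rotation":[0,0,0]},{"offset":[0,-1.4,0],"rotation":[0,0,0]},{"offset":[0,-1.4,0],"rotation":[0,0,0]},{"offset":[0,-1.4,0],"rotation":[0,0,0]},{"offset":[0,-1.4,0],"rotation":[0,0,0]},{"offset":[0,-1.4,0],"rotation":[0,0,0]},{"offset":[0,-1.4,0],"rotation":[0,0,0]},{"offset":[0,-1.3,0],"rotation":[0,0,0]},{"offset":[0,-0.8,0],"rotation":[0,0,0]},{"offset":[0,-0.4,0],"rotation":[0,0,0]},{"offset":[0,0,0],"rotation":[0,0,0]},{"offset":[0,0,0],"rotation":[0,0,0]}]'; python3 go.py -182 -70 12 0
python3 - <<'E'
from go import *
for n in ('side',):
    f=grab(n,'f_'+n); Q=W2R(world(f).reshape(-1,3).T).T
    m=(abs(Q[:,1]+.07)<.03)&(Q[:,0]<-.03)&(Q[:,0]>-.3)&(Q[:,2]>.02)&(Q[:,2]<.055); P=Q[m]
    print(n,len(P),np.round(np.percentile(P[:,0],[1,3,97,99]),3))
E
```

```text
time: 29.5
ee_pos: [0.4445, -0.0365, 0.0138]
eef_rot: [0.0, 0.751, 0.66, 0.0]
contact_force: [-0.8, 1.4, 13.6]
grip_width: 0.0378
t 29.5 rack xyz mm [-183.1  -69.3   13.8] yaw 1.572 tilt [0.001 0.   ] w 37.8 F [-0.8  1.4 13.6] q7 0.84
[-0.07  0.11  0.18] [ 0.03 -0.01  0.08]
side 342 [-0.2   -0.2   -0.059 -0.057]
```

```bash
python3 -m pendant '[{"offset":[0,0,0],"rotation":[0,0,0]},{"offset":[0,0,0],"rotation":[0,0,0]},{"offset":[0,0.8,0],"rotation":[0,0,0]},{"offset":[0,1.2,0],"rotation":[0,0,0]},{"offset":[0,1.2,0],"rotation":[0,0,0]},{"offset":[0,0.6,0],"rotation":[0,0,0]},{"offset":[0,0,0],"rotation":[0,0,0]},{"offset":[0,0,0],"rotation":[0,0,0]}]' 0.56; python3 go.py; python3 -m pendant '[{"offset":[0,0,0],"rotation":[0,0,0]},{"offset":[0,0,0],"rotation":[0,0,0]},{"offset":[0,0,0],"rotation":[0,0,0]},{"offset":[0,0,0],"rotation":[0,0,0]},{"offset":[0,-0.3,-0.6],"rotation":[0,0,0]},{"offset":[0,-0.4,-0.8],"rotation":[0,0,0]},{"offset":[0,-0.3,-0.6],"rotation":[0,0,0]},{"offset":[0,0,0],"rotation":[0,0,0]},{"offset":[0,0,0],"rotation":[0,0,0]}]' 0 50; python3 go.py -150 -70 32 1
```

```text
time: 30.22
ee_pos: [0.4824, -0.042, 0.013]
eef_rot: [-0.0, 0.752, 0.659, -0.0]
contact_force: [-0.9, 1.1, 0.3]
grip_width: 0.0521
t 30.22 rack xyz mm [-144.8  -69.8   13. ] yaw 1.571 tilt [-0.  0.] w 52.1 F [-0.9  1.1  0.3] q7 0.87
time: 30.97
ee_pos: [0.4729, -0.0406, 0.0339]
eef_rot: [0.0, 0.752, 0.66, 0.001]
contact_force: [0.3, 0.2, -2.0]
grip_width: 0.0378
t 30.97 rack xyz mm [-154.3  -69.6   33.9] yaw 1.571 tilt [0.001 0.   ] w 37.8 F [ 0.3  0.2 -2. ] q7 0.88
[-0.04  0.43  0.19] [ 2.0000e-02  1.2000e-01 -1.7996e+02]
```

```bash
python3 -m pendant '[{"offset":[0,0,0],"rotation":[0,0,3]},{"offset":[0,0,0],"rotation":[0,0,6]},{"offset":[0,0,0],"rotation":[0,0,6.5]},{"offset":[0,0,0],"rotation":[0,0,6.5]},{"offset":[0,0,0],"rotation":[0,0,6.5]},{"offset":[0,0,0],"rotation":[0,0,6.5]},{"offset":[0,0,0],"rotation":[0,0,6.5]},{"offset":[0,0,0],"rotation":[0,0,6.5]},{"offset":[0,0,0],"rotation":[0,0,6.5]},{"offset":[0,0,0],"rotation":[0,0,6.5]},{"offset":[0,0,0],"rotation":[0,0,6.5]},{"offset":[0,0,0],"rotation":[0,0,6.5]},{"offset":[0,0,0],"rotation":[0,0,6.5]},{"offset":[0,0,0],"rotation":[0,0,6.5]},{"offset":[0,0,0],"rotation":[0,0,6.5]},{"offset":[0,0,0],"rotation":[0,0,6.5]}]'; python3 -m pendant '[{"offset":[0,0,0],"rotation":[0,0,6.5]},{"offset":[0,0,0],"rotation":[0,0,6.5]},{"offset":[0,0,0],"rotation":[0,0,6.5]},{"offset":[0,0,0],"rotation":[0,0,6.5]},{"offset":[0,0,0],"rotation":[0,0,6.5]},{"offset":[0,0,0],"rotation":[0,0,6.5]},{"offset":[0,0,0],"rotation":[0,0,6.5]},{"offset":[0,0,0],"rotation":[0,0,6.5]},{"offset":[0,0,0],"rotation":[0,0,6.5]},{"offset":[0,0,0],"rotation":[0,0,6.5]},{"offset":[0,0,0],"rotation":[0,0,6.5]},{"offset":[0,0,0],"rotation":[0,0,6.5]},{"offset":[0,0,0],"rotation":[0,0,2]},{"offset":[0,0,0],"rotation":[0,0,0]},{"offset":[0,0,0],"rotation":[0,0,0]}]'; python3 go.py -60 -70 15.5 1
```

```text
time: 32.3
ee_pos: [0.473, -0.0405, 0.0331]
eef_rot: [0.0, 0.988, -0.154, 0.0]
contact_force: [-0.1, -0.3, -1.1]
grip_width: 0.0376
time: 33.55
ee_pos: [0.4728, -0.0404, 0.0331]
eef_rot: [-0.0, -0.661, 0.75, -0.0]
contact_force: [-0.5, -0.5, -1.7]
grip_width: 0.0377
t 33.55 rack xyz mm [-154.4  -69.5   33.1] yaw -1.566 tilt [-0. -0.] w 37.7 F [-0.5 -0.5 -1.7] q7 -0.83
[ 0.09 -9.44  1.76] [ 0.   -0.01  0.25]
```

```bash
python3 -m pendant '[{"offset":[0.05,-0.5,0.6],"rotation":[0,0,0.25]},{"offset":[0,-1,0.8],"rotation":[0,0,0]},{"offset":[0,-1.2,0.35],"rotation":[0,0,0]},{"offset":[0,-1.2,0],"rotation":[0,0,0]},{"offset":[0,-1.2,0],"rotation":[0,0,0]},{"offset":[0,-1.2,0],"rotation":[0,0,0]},{"offset":[0,-1.2,0],"rotation":[0,0,0]},{"offset":[0,-1.0,0],"rotation":[0,0,0]},{"offset":[0,-0.8,0],"rotation":[0,0,0]},{"offset":[0,-0.4,0],"rotation":[0,0,0]},{"offset":[0,0,0],"rotation":[0,0,0]}]'; python3 go.py; python3 -m pendant '[{"offset":[0,-0.8,0],"rotation":[0,0,0]},{"offset":[0,-0.8,0],"rotation":[0,0,0]},{"offset":[0,-0.8,0],"rotation":[0,0,0]},{"offset":[0,-0.6,0],"rotation":[0,0,0]},{"offset":[0,-0.3,0],"rotation":[0,0,0]},{"offset":[0,0,0],"rotation":[0,0,0]}]'; python3 go.py
```

```text
time: 34.47
ee_pos: [0.5697, -0.0542, 0.0153]
eef_rot: [0.0, -0.658, 0.753, -0.0]
contact_force: [-0.7, 0.4, -1.9]
grip_width: 0.0374
t 34.47 rack xyz mm [-56.6 -70.5  15.3] yaw -1.574 tilt [ 0. -0.] w 37.4 F [-0.7  0.4 -1.9] q7 -0.91
time: 34.97
ee_pos: [0.6024, -0.0584, 0.0156]
eef_rot: [0.0, -0.658, 0.753, -0.0]
contact_force: [0.1, 0.2, -1.1]
grip_width: 0.0376
t 34.97 rack xyz mm [-23.6 -70.4  15.6] yaw -1.574 tilt [ 0.001 -0.   ] w 37.6 F [ 0.1  0.2 -1.1] q7 -0.94
```

```bash
python3 -m pendant '[{"offset":[0,0,0],"rotation":[0,0,0]},{"offset":[0,0,0],"rotation":[0,0,0]},{"offset":[0,0.8,0],"rotation":[0,0,0]},{"offset":[0,1.5,0],"rotation":[0,0,0]},{"offset":[0,1.5,0.1],"rotation":[0,0,0]},{"offset":[0,1.5,0.1],"rotation":[0,0,0]},{"offset":[0,1.5,0],"rotation":[0,0,0]},{"offset":[0,0.7,0],"rotation":[0,0,0]},{"offset":[0,0,0],"rotation":[0,0,0]},{"offset":[0,0,0],"rotation":[0,0,0]}]' 0.5; python3 go.py; python3 -m pendant '[{"offset":[0,0,0],"rotation":[0,0,0]},{"offset":[0,0,0],"rotation":[0,0,0]},{"offset":[0,0,0],"rotation":[0,0,0]},{"offset":[0,0,0],"rotation":[0,0,0]},{"offset":[0,0,0],"rotation":[0,0,0]},{"offset":[0,0,0],"rotation":[0,0,0]}]' 0 40; python3 go.py; python3 -m pendant '[{"offset":[0,-0.6,-0.05],"rotation":[0,0,0]},{"offset":[0,-1.1,0],"rotation":[0,0,0]},{"offset":[0,-1.2,0],"rotation":[0,0,0]},{"offset":[0,-1.2,0],"rotation":[0,0,0]},{"offset":[0,-1.2,0],"rotation":[0,0,0]},{"offset":[0,-1.0,0],"rotation":[0,0,0]},{"offset":[0,-0.7,0],"rotation":[0,0,0]},{"offset":[0,-0.4,0],"rotation":[0,0,0]},{"offset":[0,-0.2,0],"rotation":[0,0,0]},{"offset":[0,0,0],"rotation":[0,0,0]}]'; python3 go.py -17 -70 14 1;  python3 -m pendant '[{"offset":[0,-0.2,0],"rotation":[0,0,0]},{"offset":[0,-0.2,0],"rotation":[0,0,0]},{"offset":[0,-0.2,0],"rotation":[0,0,0]},{"offset":[0,-0.2,0],"rotation":[0,0,0]},{"offset":[0,0,0],"rotation":[0,0,0]}]'; python3 go.py -20 -70 14 1
```

```text
time: 35.8
ee_pos: [0.5275, -0.0484, 0.0139]
eef_rot: [0.0, -0.658, 0.753, -0.0]
contact_force: [0.4, -0.8, 0.7]
grip_width: 0.0466
t 35.8 rack xyz mm [-99.2 -70.3  13.9] yaw -1.575 tilt [0.001 0.   ] w 46.6 F [ 0.4 -0.8  0.7] q7 -0.86
time: 36.3
ee_pos: [0.5273, -0.0483, 0.0136]
eef_rot: [-0.0, -0.658, 0.753, -0.0]
contact_force: [0.4, -0.2, -1.0]
grip_width: 0.0137
t 36.3 rack xyz mm [-99.4 -70.2  13.6] yaw -1.574 tilt [ 0. -0.] w 13.7 F [ 0.4 -0.2 -1. ] q7 -0.86
time: 37.13
ee_pos: [0.6026, -0.0585, 0.014]
eef_rot: [-0.0, -0.658, 0.753, 0.0]
contact_force: [0.7, -0.5, -1.9]
grip_width: 0.0135
t 37.13 rack xyz mm [-23.4 -70.5  14. ] yaw -1.574 tilt [-0. -0.] w 13.5 F [ 0.7 -0.5 -1.9] q7 -0.94
[-0.05 -0.64  0.  ] [ 0.01 -0.01 -0.2 ]
time: 37.55
ee_pos: [0.6076, -0.0594, 0.0136]
eef_rot: [-0.001, -0.658, 0.753, 0.002]
contact_force: [-6.6, -0.2, 0.6]
grip_width: 0.0134
t 37.55 rack xyz mm [-18.3 -70.7  13.6] yaw -1.575 tilt [-0.005  0.001] w 13.4 F [-6.6 -0.2  0.6] q7 -0.94
[-0.06  0.17 -0.03] [ 0.29  0.04 -0.22]
```

```bash
python3 -m pendant '[{"offset":[0,-0.2,0],"rotation":[0,0,0]},{"offset":[0,-0.2,0],"rotation":[0,0,0]},{"offset":[0,0,0],"rotation":[0,0,0]}]'; python3 -m pendant '[{"offset":[0,0.6,0],"rotation":[0,0,0]},{"offset":[0,0,0],"rotation":[0,0,0]},{"offset":[0,0,0],"rotation":[0,0,0]}]' 0.5; python3 -m pendant '[{"offset":[0,0,-1],"rotation":[0,0,0.2]},{"offset":[0,0,-2],"rotation":[0,0,0]},{"offset":[0,0,-2.5],"rotation":[0,0,0]},{"offset":[0,0,-2.5],"rotation":[0,0,0]},{"offset":[0,2,-2.5],"rotation":[0,0,0]},{"offset":[0,2.5,-2.5],"rotation":[0,0,0]},{"offset":[0,2.5,-2],"rotation":[0,0,0]},{"offset":[0,2.5,0],"rotation":[0,0,0]},{"offset":[0,2.5,0],"rotation":[0,0,0]},{"offset":[0,2,0],"rotation":[0,0,0]}]'
python3 - <<'E'
from go import *; from fit import *
for n in ('top','side'):
    f=grab(n,'g_'+n); Wr=world(f).reshape(-1,3); np.save('g_'+n,Wr); Q=W2R(Wr.T).T
    for y in (-.07,0,.07):
        m=(abs(Q[:,1]-y)<.006)&(Q[:,0]<-.0)&(Q[:,0]>-.1)&(Q[:,2]>.02)&(Q[:,2]<.06); P=Q[m]
        if len(P): print(n,y,len(P),np.round(np.percentile(P[:,0],[1,5,50]),3),np.median(P[:,2]))
    P=band(Wr,-.02,.09,(.36,.72,-.42,-.24))
    p,c=fit(P,keepm,[.533,-.336,1.72],[.01,.01,.1],.01); print('keep',np.round(p,4),round(c,3))
st()
E
```

```text
time: 37.8
ee_pos: [0.6078, -0.0594, 0.0135]
eef_rot: [-0.003, -0.658, 0.753, 0.005]
contact_force: [-17.9, 1.4, 11.1]
grip_width: 0.0138
time: 38.05
ee_pos: [0.6092, -0.0594, 0.0145]
eef_rot: [0.0, -0.658, 0.753, -0.001]
contact_force: [0.2, -0.1, 0.8]
grip_width: 0.0291
time: 38.88
ee_pos: [0.4687, -0.0399, 0.1653]
eef_rot: [0.001, -0.657, 0.754, -0.0]
contact_force: [0.3, 0.2, 0.5]
grip_width: 0.0466
top -0.07 25 [-0.02  -0.02  -0.011] 0.03159897688555402
top 0 34 [-0.03  -0.027 -0.013] 0.03270302920145063
top 0.07 38 [-0.032 -0.032 -0.018] 0.032872093558551696
keep [ 0.5324 -0.3367  1.7221] 0.24
side -0.07 62 [-0.032 -0.032 -0.016] 0.031079805233003577
side 0 57 [-0.032 -0.032 -0.018] 0.030625377653415886
side 0.07 61 [-0.034 -0.032 -0.018] 0.031028976143996023
keep [ 0.5328 -0.3356  1.7308] 0.086
t 38.98 rack xyz mm [-160.1  -69.4  165. ] yaw -1.579 tilt [-0.001  0.002] w 46.7 F [-0.3  0.   0.5] q7 -1.09
```

View pics/g_side.png

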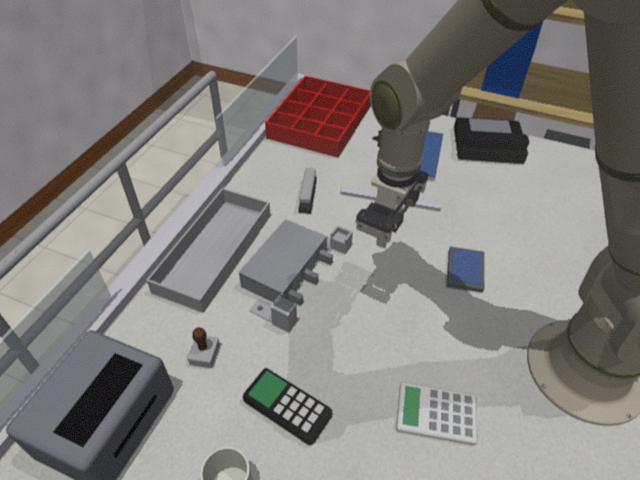

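All three fins show in front of the rack (side view, around (285-325, 255-300)), the fin ends are at x ≈ -32 mm as expected, and the keeper hasn't moved (340-440, ~195). Next I go to the keeper's grip.

```bash
python3 -c "
from go import *
o=st(); print(*step(o,np.array([.5326,-.336,.12]),-1.4156)); c,s=np.cos(1.4156),np.sin(1.4156)
"
```

```text
t 38.98 rack xyz mm [-160.1  -69.4  165. ] yaw -1.579 tilt [-0.001  0.002] w 46.7 F [-0.3  0.   0.5] q7 -1.09
[ 28.46 -10.59   4.44] [  0.04   0.11 -16.85]
```

Translate first in the current axes, then turn.

```bash
python3 -m pendant '[{"offset":[1,-0.4,0],"rotation":[0,0,0]},{"offset":[2,-0.8,0],"rotation":[0,0,0]},{"offset":[2.5,-0.9,0.3],"rotation":[0,0,0]},{"offset":[2.5,-0.9,0.3],"rotation":[0,0,0]},{"offset":[2.5,-0.9,0.3],"rotation":[0,0,0]},{"offset":[2.5,-0.9,0.3],"rotation":[0,0,0]},{"offset":[2.5,-0.9,0.3],"rotation":[0,0,0]},{"offset":[2.5,-0.9,0.3],"rotation":[0,0,0]},{"offset":[2.5,-0.9,0.3],"rotation":[0,0,0]},{"offset":[2.5,-0.9,0.3],"rotation":[0,0,0]},{"offset":[2.5,-0.9,0.3],"rotation":[0,0,0]},{"offset":[2.0,-0.8,0.3],"rotation":[0,0,0]},{"offset":[0.9,-0.4,0.3],"rotation":[0,0,-4]},{"offset":[0,0,0],"rotation":[0,0,-5]},{"offset":[0,0,0],"rotation":[0,0,-5]},{"offset":[0,0,0],"rotation":[0,0,-2.9]},{"offset":[0,0,0],"rotation":[0,0,0]},{"offset":[0,0,0],"rotation":[0,0,0]}]'; python3 -c "
from go import *
o=st(); print(*step(o,np.array([.5326,-.336,.026]),-1.4156))
for n in ('side',):
    f=grab(n); im=f['pixels'][:,:,::-1].copy()
    cv2.imwrite('pics/k1.png',cv2.resize(im[120:240,320:480],None,fx=4,fy=4))
"
```

```text
time: 40.48
ee_pos: [0.5354, -0.3365, 0.1316]
eef_rot: [-0.0, 0.76, -0.65, 0.001]
contact_force: [1.0, 0.2, -0.4]
grip_width: 0.0466
t 40.48 rack xyz mm [ -53.7 -354.9  131.6] yaw -1.285 tilt [ 0.001 -0.001] w 46.6 F [ 1.   0.2 -0.4] q7 -0.44
[-0.1   0.28 10.56] [-0.05 -0.05 -0.02]
```

View pics/k1.png

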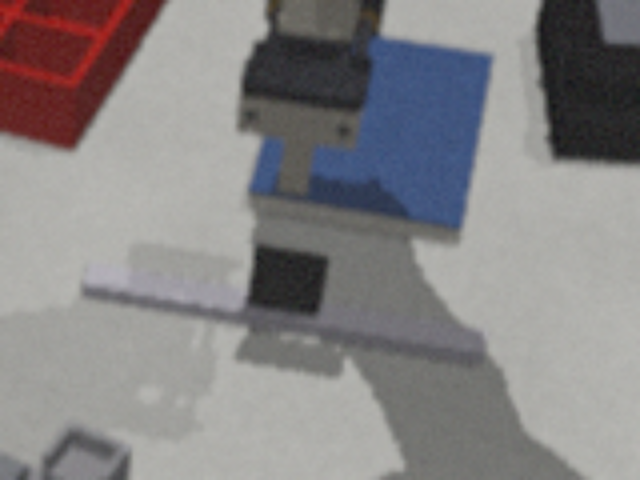

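The gripper is above the grip at (290,280) in the crop and lined up with the bar. I descend and grip.

```bash
python3 -m pendant '[{"offset":[-0.1,0.3,1],"rotation":[0,0,0]},{"offset":[0,0,2],"rotation":[0,0,0]},{"offset":[0,0,2],"rotation":[0,0,0]},{"offset":[0,0,2],"rotation":[0,0,0]},{"offset":[0,0,1.5],"rotation":[0,0,0]},{"offset":[0,0,1.2],"rotation":[0,0,0]},{"offset":[0,0,0.8],"rotation":[0,0,0]},{"offset":[0,0,0],"rotation":[0,0,0]},{"offset":[0,0,0],"rotation":[0,0,0]}]'; python3 go.py;  python3 -m pendant '[{"offset":[0,0,0],"rotation":[0,0,0]},{"offset":[0,0,0],"rotation":[0,0,0]},{"offset":[0,0,0],"rotation":[0,0,0]},{"offset":[0,0,0],"rotation":[0,0,0]},{"offset":[0,0,0],"rotation":[0,0,0]}]' 0 60; python3 go.py; python3 -m pendant '[{"offset":[0,0,-0.5],"rotation":[0,0,0]},{"offset":[0,0,-1.5],"rotation":[0,0,0]},{"offset":[0,0,-2.2],"rotation":[0,0,0]},{"offset":[0,0,-2.2],"rotation":[0,0,0]},{"offset":[0,0,-2.2],"rotation":[0,0,0]},{"offset":[0,0,-1.6],"rotation":[0,0,0]},{"offset":[0,0,-0.8],"rotation":[0,0,0]},{"offset":[0,0,0],"rotation":[0,0,0]}]'; python3 -c "
from go import *
o=st(); print(*step(o,R2W(-.024,-.07,.13),RK[2]))"
```

```text
time: 41.28
ee_pos: [0.5315, -0.3354, 0.026]
eef_rot: [0.0, 0.76, -0.65, -0.0]
contact_force: [-0.4, 0.6, 0.3]
grip_width: 0.0467
t 41.28 rack xyz mm [ -57.8 -354.3   26. ] yaw -1.283 tilt [-0. -0.] w 46.7 F [-0.4  0.6  0.3] q7 -0.35
time: 41.7
ee_pos: [0.5319, -0.3353, 0.0266]
eef_rot: [-0.0, 0.76, -0.649, 0.0]
contact_force: [-0.3, -0.3, -0.0]
grip_width: 0.0177
t 41.7 rack xyz mm [ -57.4 -354.1   26.6] yaw -1.283 tilt [ 0.001 -0.   ] w 17.7 F [-0.3 -0.3 -0. ] q7 -0.35
time: 42.37
ee_pos: [0.5322, -0.3356, 0.1379]
eef_rot: [-0.0, 0.76, -0.649, 0.001]
contact_force: [-0.5, 0.4, -1.9]
grip_width: 0.016
t 42.37 rack xyz mm [ -57.  -354.4  137.9] yaw -1.283 tilt [ 0.002 -0.001] w 16.0 F [-0.5  0.4 -1.9] q7 -0.44
[-26.34 -11.24   0.78] [-6.00e-02 -1.50e-01 -7.35e+01]
```

```bash
python3 -m pendant '[{"offset":[0,0,0],"rotation":[0,0,-3]},{"offset":[0,0,0],"rotation":[0,0,-5]},{"offset":[0,0,0],"rotation":[0,0,-6]},{"offset":[0,0,0],"rotation":[0,0,-6]},{"offset":[0,0,0],"rotation":[0,0,-6]},{"offset":[0,0,0],"rotation":[0,0,-6]},{"offset":[0,0,0],"rotation":[0,0,-6]},{"offset":[0,0,0],"rotation":[0,0,-6]},{"offset":[0,0,0],"rotation":[0,0,-6]},{"offset":[0,0,0],"rotation":[0,0,-6]},{"offset":[0,0,0],"rotation":[0,0,-6]},{"offset":[0,0,0],"rotation":[0,0,-5]},{"offset":[0,0,0],"rotation":[0,0,-4]},{"offset":[0,0,0],"rotation":[0,0,-2.5]},{"offset":[0,0,0],"rotation":[0,0,0]},{"offset":[0,0,0],"rotation":[0,0,0]}]'; python3 -c "
from go import *
o=st(); print(*step(o,R2W(-.024,-.05,.13),RK[2]))"
```

```text
time: 43.7
ee_pos: [0.5311, -0.335, 0.1352]
eef_rot: [-0.0, 0.998, -0.066, -0.001]
contact_force: [-0.2, -0.2, -2.4]
grip_width: 0.0155
t 43.7 rack xyz mm [ -58.2 -354.   135.2] yaw -0.002 tilt [-0.001  0.001] w 15.5 F [-0.2 -0.2 -2.4] q7 0.5
[  3.36 -30.4    0.54] [-0.05  0.07 -0.1 ]
```

```bash
python3 -m pendant '[{"offset":[0,-1,0],"rotation":[0,0,0]},{"offset":[0.3,-2,0],"rotation":[0,0,0]},{"offset":[0.3,-2.5,0],"rotation":[0,0,0]},{"offset":[0.3,-2.5,0],"rotation":[0,0,0]},{"offset":[0.3,-2.5,0],"rotation":[0,0,0]},{"offset":[0.3,-2.5,0],"rotation":[0,0,0]},{"offset":[0.3,-2.5,0],"rotation":[0,0,0]},{"offset":[0.3,-2.5,0],"rotation":[0,0,0]},{"offset":[0.3,-2.5,0],"rotation":[0,0,0]},{"offset":[0.3,-2.5,0],"rotation":[0,0,0]},{"offset":[0.3,-2.5,0],"rotation":[0,0,0]},{"offset":[0.3,-2.5,0],"rotation":[0,0,0]},{"offset":[0.06,-1.9,0],"rotation":[0,0,0]},{"offset":[0,-1,0],"rotation":[0,0,0]},{"offset":[0,0,0],"rotation":[0,0,0]},{"offset":[0,0,0],"rotation":[0,0,0]}]'; python3 -c "
from go import *
from fit import *
o=st(); print(*step(o,R2W(-.024,-.05,.13),RK[2]))
for n in ('top','side'):
    f=grab(n,'h_'+n); Q=W2R(world(f).reshape(-1,3).T).T
    m=(abs(Q[:,0]+.024)<.04)&(Q[:,1]<.12)&(Q[:,1]>-.22)&(Q[:,2]>.095)&(Q[:,2]<.135); P=Q[m]
    # long line fit
    for lo,hi in ((-.2,-.12),(.03,.1)):
        S=P[(P[:,1]>lo)&(P[:,1]<hi)]; 
        if len(S): print(n,lo,len(S),'x',np.round(np.percentile(S[:,0],[5,50,95])*1000,1),'z',np.round(np.percentile(S[:,2],[10,50,90])*1000,1))
    print('ends',np.round(np.percentile(P[:,1],[1,99])*1000,1))
"
```

```text
time: 45.03
ee_pos: [0.6049, -0.0333, 0.136]
eef_rot: [0.0, 0.998, -0.065, -0.0]
contact_force: [0.0, -0.2, -1.0]
grip_width: 0.0158
t 45.03 rack xyz mm [-24.4 -45.2 136. ] yaw 0.0 tilt [-0. -0.] w 15.8 F [ 0.  -0.2 -1. ] q7 0.03
[0.04 0.48 0.6 ] [0.03 0.02 0.02]
top -0.2 190 x [-36.  -25.6 -13.7] z [115.5 121.8 128.3]
top 0.03 129 x [-36.  -25.1 -12.9] z [115.6 122.1 127.9]
ends [-182.8   89.2]
side -0.2 54 x [-34.8 -21.8 -14.8] z [120.4 123.1 124.6]
side 0.03 340 x [-35.1 -25.7 -12.9] z [115.2 122.4 124.9]
ends [-169.   93.]
```

```bash
python3 -m pendant '[{"offset":[0.04,0,0],"rotation":[-2,0,0]},{"offset":[0,0,0],"rotation":[-2.9,0,0]},{"offset":[0,0,0],"rotation":[-2,0,0]},{"offset":[0,-0.2,0.5],"rotation":[0,0,0]},{"offset":[0,-0.3,0.9],"rotation":[0,0,0]},{"offset":[0,-0.3,0.9],"rotation":[0,0,0]},{"offset":[0,-0.3,0.9],"rotation":[0,0,0]},{"offset":[0,-0.3,0.9],"rotation":[0,0,0]},{"offset":[0,-0.3,0.6],"rotation":[0,0,0]},{"offset":[0,0,0.3],"rotation":[0,0,0]},{"offset":[0,0,0],"rotation":[0,0,0]},{"offset":[0,0,0],"rotation":[0,0,0]}]'
cat > kb.py <<'E'
from go import *
o=st(); Rt=rot(o['eef_rot']); b=W2R(o['ee_pos']+Rt[:,2]*.0268)*1000
c,s=np.cos(RK[2]),np.sin(RK[2]); L=-Rt[:,1]; L=np.array([c*L[0]+s*L[1],-s*L[0]+c*L[1],L[2]])
print('bar origin',np.round(b,1),'lip end',np.round(b+138*L,1),'open end',np.round(b-138*L,1),'tilt deg',round(np.degrees(np.arcsin(L[2])),2),'yawerr',round(L[0],4))
def est(n):
    f=grab(n); Q=W2R(world(f).reshape(-1,3).T).T*1000
    m=(abs(Q[:,0]+24)<30)&(Q[:,1]<150)&(Q[:,1]>-200)&(abs(Q[:,2]-7-(b[2]+(Q[:,1]-b[1])*L[2]/L[1]))<9); P=Q[m]
    a=np.abs(P[:,1]-b[1])>35; P=P[a]; k=np.polyfit(P[:,1],P[:,2],1); print(n,len(P),'slope',round(np.degrees(np.arctan(k[0])),2),'top z at ends',np.round(np.polyval(k,[b[1]+138,b[1]-138]),1),'y',np.round(np.percentile(P[:,1],[1,99]),1),'x at ends',[np.round(np.percentile(S[:,0],[5,95]),1).tolist() for S in (P[P[:,1]>40],P[P[:,1]<-100]) if len(S)>20])
for n in ('top','side'): est(n)
E
python3 kb.py
```

```text
time: 46.13
ee_pos: [0.6071, -0.0229, 0.0844]
eef_rot: [0.06, 0.996, -0.066, -0.004]
contact_force: [-0.6, 0.3, -2.0]
grip_width: 0.0157
t 46.13 rack xyz mm [-23.6 -34.6  84.4] yaw -0.0 tilt [-0.016 -0.119] w 15.7 F [-0.6  0.3 -2. ] q7 -0.1
bar origin [-23.6 -37.8  57.8] lip end [-23.6  99.2  41.2] open end [ -23.7 -174.8   74.4] tilt deg -6.91 yawerr 0.0004
top 230 slope -7.73 top z at ends [48.3 85.8] y [-174.7  -74. ] x at ends [[-35.3, -12.5]]
side 759 slope -7.63 top z at ends [51.5 88.5] y [-168.   149.5] x at ends [[-46.9, 4.0], [-31.6, -13.3]]
```

Run:
```python
from go import *
f=grab('side'); im=cv2.resize(f['pixels'][190:350,220:420,::-1],None,fx=4,fy=4,interpolation=cv2.INTER_CUBIC)
o=bot.get_obs(); Rt=rot(o['eef_rot']); b=o['ee_pos']+Rt[:,2]*.0268
for s in (-.138,.138):
    for e in (-.012,.012):
        for h in (0,-.014):
            p=proj(f,b+Rt[:,1]*s+Rt[:,0]*e+Rt[:,2]*h); cv2.circle(im,(int((p[0]-220)*4),int((p[1]-190)*4)),2,(0,0,255),-1)
cv2.imwrite('pics/i1.png',im[:600])
```

```text
(no output)
```

View pics/i1.png

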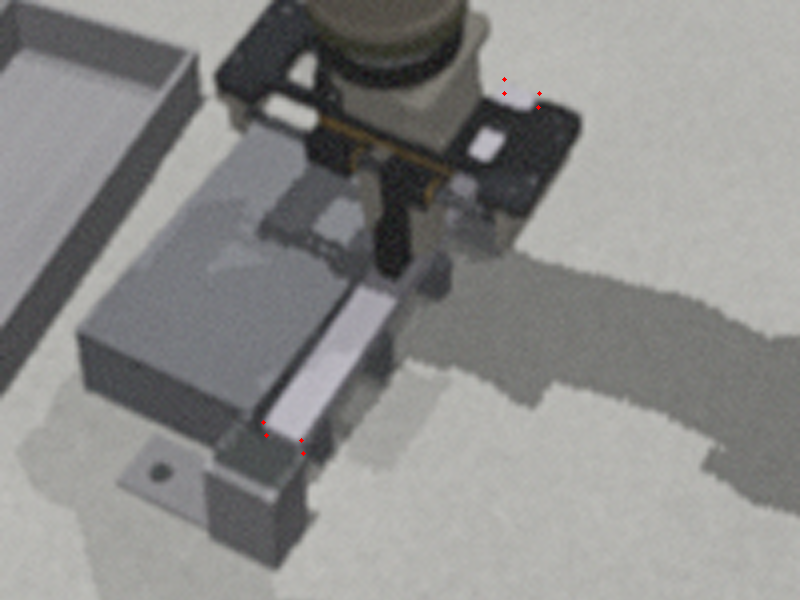

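The lip end of the bar sits just in front of the lip mouth and matches the projected corners (264,421) and (301,439). I now slide it under the lip.

```bash
python3 -m pendant '[{"offset":[-0.04,-0.5,-0.06],"rotation":[0,0,0]},{"offset":[0,-0.5,-0.06],"rotation":[0,0,0]},{"offset":[0,-0.5,-0.06],"rotation":[0,0,0]},{"offset":[0,-0.5,-0.06],"rotation":[0,0,0]},{"offset":[0,-0.5,-0.06],"rotation":[0,0,0]},{"offset":[0,-0.5,-0.06],"rotation":[0,0,0]},{"offset":[0,0,0],"rotation":[0,0,0]},{"offset":[0,0,0],"rotation":[0,0,0]}]'; python3 kb.py | head -2;  python3 -m pendant '[{"offset":[0,-0.3,-0.04],"rotation":[0,0,0]},{"offset":[0,-0.2,-0.02],"rotation":[0,0,0]},{"offset":[0,-0.2,-0.02],"rotation":[0,0,0]},{"offset":[0,0,0],"rotation":[0,0,0]},{"offset":[0,0,0],"rotation":[0,0,0]}]'; python3 kb.py
```

```text
time: 46.95
ee_pos: [0.6107, 0.0079, 0.0844]
eef_rot: [0.06, 0.996, -0.065, -0.004]
contact_force: [0.2, -0.1, -3.0]
grip_width: 0.0154
t 46.95 rack xyz mm [-24.1  -3.6  84.4] yaw 0.001 tilt [-0.016 -0.119] w 15.4 F [ 0.2 -0.1 -3. ] q7 -0.14
bar origin [-24.1  -6.8  57.8] lip end [-24.2 130.2  41.2] open end [ -24.  -143.8   74.3] tilt deg -6.9 yawerr -0.0008
time: 47.47
ee_pos: [0.6116, 0.0146, 0.0844]
eef_rot: [0.06, 0.996, -0.065, -0.004]
contact_force: [-0.6, -0.1, -2.4]
grip_width: 0.0157
t 47.47 rack xyz mm [-24.    3.2  84.4] yaw 0.0 tilt [-0.016 -0.119] w 15.7 F [-0.6 -0.1 -2.4] q7 -0.15
bar origin [-24.   -0.1  57.8] lip end [-24.1 136.9  41.2] open end [ -24.  -137.1   74.3] tilt deg -6.9 yawerr -0.0003
top 231 slope -7.85 top z at ends [47.5 85.5] y [-136.8  -36.2] x at ends [[-36.2, -12.5]]
side 639 slope -7.72 top z at ends [51.  88.4] y [-132.7  149.8] x at ends [[-46.6, 3.6], [-33.0, -12.5]]
```

```bash
python3 -m pendant '[{"offset":[0,-0.2,-0.02],"rotation":[0,0,0]},{"offset":[0,0,0],"rotation":[0,0,0]}]'; python3 -m pendant '[{"offset":[0,-0.2,-0.02],"rotation":[0,0,0]},{"offset":[0,0,0],"rotation":[0,0,0]}]'|grep -A0 force; python3 -m pendant '[{"offset":[0,-0.2,-0.02],"rotation":[0,0,0]},{"offset":[0,0,0],"rotation":[0,0,0]}]'|grep force;python3 -m pendant '[{"offset":[0,-0.2,-0.02],"rotation":[0,0,0]},{"offset":[0,0,0],"rotation":[0,0,0]}]'|grep force; python3 kb.py|head -2
```

```text
time: 47.73
ee_pos: [0.6119, 0.0167, 0.0843]
eef_rot: [0.06, 0.996, -0.065, -0.004]
contact_force: [0.4, -0.3, -2.3]
grip_width: 0.0159
contact_force: [0.4, 0.2, -2.8]
contact_force: [-0.3, -4.2, -1.0]
contact_force: [-0.7, -9.2, 0.8]
t 48.23 rack xyz mm [-24.1   8.1  84.6] yaw -0.002 tilt [-0.017 -0.122] w 15.8 F [-0.7 -9.2  0.8] q7 -0.16
bar origin [-24.1   4.8  58.1] lip end [-23.8 141.7  41.1] open end [ -24.4 -132.2   75. ] tilt deg -7.07 yawerr 0.002
```

```bash
python3 -m pendant '[{"offset":[0,0.5,0.06],"rotation":[0,0,0]},{"offset":[0,0.4,0.05],"rotation":[0,0,0]},{"offset":[0,0,0],"rotation":[0,0,0]},{"offset":[0,0,0],"rotation":[0,0,0]}]'; python3 kb.py|head -2;  python3 -m pendant '[{"offset":[0,0,0.28],"rotation":[1,0,0]},{"offset":[0,0,0.28],"rotation":[1,0,0]},{"offset":[0,0,0.28],"rotation":[1,0,0]},{"offset":[0,0,0.28],"rotation":[1,0,0]},{"offset":[0,0,0],"rotation":[0,0,0]},{"offset":[0,0,0],"rotation":[0,0,0]}]'; python3 kb.py
```

```text
time: 48.67
ee_pos: [0.6115, 0.0136, 0.0842]
eef_rot: [0.06, 0.996, -0.065, -0.004]
contact_force: [-0.3, 0.1, -2.8]
grip_width: 0.0157
t 48.67 rack xyz mm [-24.    2.2  84.2] yaw -0.0 tilt [-0.016 -0.119] w 15.7 F [-0.3  0.1 -2.8] q7 -0.14
bar origin [-24.   -1.   57.5] lip end [-24. 136.  41.] open end [ -24.  -138.    74.1] tilt deg -6.88 yawerr 0.0001
time: 49.27
ee_pos: [0.6111, 0.0113, 0.0729]
eef_rot: [0.025, 0.997, -0.066, -0.002]
contact_force: [-0.0, -0.3, -1.7]
grip_width: 0.0158
t 49.27 rack xyz mm [-24.   -0.1  72.9] yaw -0.002 tilt [-0.007 -0.05 ] w 15.8 F [-0.  -0.3 -1.7] q7 -0.08
bar origin [-24.1  -1.4  46.2] lip end [-23.8 136.4  39.2] open end [ -24.3 -139.3   53.1] tilt deg -2.89 yawerr 0.0017
top 304 slope -0.73 top z at ends [56.5 60. ] y [-149.3  -37.4] x at ends [[-44.3, -3.5]]
side 580 slope -3.84 top z at ends [49.1 67.6] y [-135.2  149.8] x at ends [[-46.4, 3.7]]
```

```bash
python3 -m pendant '[{"offset":[0,0,0.28],"rotation":[1,0,0]},{"offset":[0,0,0.25],"rotation":[1,0,0]},{"offset":[0,0,0],"rotation":[0,0,0]},{"offset":[0,0,0],"rotation":[0,0,0]}]'; python3 kb.py|head -2; python3 -m pendant '[{"offset":[0,0,0.2],"rotation":[0.8,0,0]},{"offset":[0,0,0.1],"rotation":[0,0,0]},{"offset":[0,0,0],"rotation":[0,0,0]},{"offset":[0,0,0],"rotation":[0,0,0]}]'; python3 kb.py
```

```text
time: 49.7
ee_pos: [0.6111, 0.0114, 0.0676]
eef_rot: [0.008, 0.998, -0.066, -0.001]
contact_force: [0.2, -0.1, -2.3]
grip_width: 0.0157
t 49.7 rack xyz mm [-24.1  -0.   67.6] yaw -0.001 tilt [-0.002 -0.015] w 15.7 F [ 0.2 -0.1 -2.3] q7 -0.04
bar origin [-24.1  -0.4  40.8] lip end [-24.  137.6  38.7] open end [ -24.3 -138.4   43. ] tilt deg -0.89 yawerr 0.0011
time: 50.13
ee_pos: [0.6113, 0.0118, 0.0648]
eef_rot: [0.001, 0.998, -0.066, 0.0]
contact_force: [-0.2, -1.4, 0.1]
grip_width: 0.0158
t 50.13 rack xyz mm [-24.    0.4  64.8] yaw -0.0 tilt [-0.    -0.002] w 15.8 F [-0.2 -1.4  0.1] q7 -0.03
bar origin [-23.9   0.3  38. ] lip end [-23.9 138.3  37.8] open end [ -24.  -137.7   38.3] tilt deg -0.11 yawerr 0.0003
top 304 slope 0.61 top z at ends [50.5 47.5] y [-148.8  137.5] x at ends [[-45.9, -3.3]]
side 542 slope -1.1 top z at ends [47.2 52.5] y [-146.6  149.8] x at ends [[-46.7, 3.1], [-27.4, -6.3]]
```

```bash
python3 -m pendant '[{"offset":[0,0,0.05],"rotation":[0.3,0,0]},{"offset":[0,0,0],"rotation":[0,0,0]}]'; python3 -m pendant '[{"offset":[0,0,0],"rotation":[-0.3,0,0]},{"offset":[0,0,0],"rotation":[0,0,0]},{"offset":[0,0,0],"rotation":[0,0,0]},{"offset":[0,0,0],"rotation":[0,0,0]},{"offset":[0,0,-0.5],"rotation":[0,0,0]},{"offset":[0,0,-1],"rotation":[0,0,0]},{"offset":[0,0,-1.5],"rotation":[0,0,0]},{"offset":[0,0,-2],"rotation":[0,0,0]},{"offset":[0,0,-2],"rotation":[0,0,0]},{"offset":[0,2,-2],"rotation":[0,0,0]},{"offset":[-2,2,-2],"rotation":[0,0,0]},{"offset":[-2,2.5,-2],"rotation":[0,0,0]},{"offset":[-2,2.5,-2],"rotation":[0,0,0]},{"offset":[-2,2.5,0],"rotation":[0,0,0]},{"offset":[-2,2.5,0],"rotation":[0,0,0]},{"offset":[-2,2.5,0],"rotation":[0,0,0]},{"offset":[-2,2.5,0],"rotation":[0,0,0]},{"offset":[0,0,0],"rotation":[0,0,0]}]' 0.34 20
cat > fin.py <<'E'
from go import *; from fit import *; import sys
st()
def model(x,y,q):
    h=np.zeros_like(x); h[box(x,y,-.012,.012,-.138,.138)]=q[0]+.014; h[box(x,y,-.008,.008,-.025,.025)]=q[0]+.06; return h
for n in ('top','side'):
    f=grab(n,sys.argv[1]+n); Q=W2R(world(f).reshape(-1,3).T).T
    P=Q[(Q[:,0]>-.037)&(Q[:,0]<-.010)&(abs(Q[:,1])<.112)&(Q[:,2]>.043)&(Q[:,2]<.062)]
    P=P[abs(P[:,1])>.035]; k=np.polyfit(P[:,1],P[:,2],1); print(n,len(P),'z bottom at y=-110,0,110',np.round((np.polyval(k,[-.11,0,.11])-.014)*1000,1),'slope',round(k[0],4))
    for lo,hi in ((-.11,-.04),(.04,.11)):
        S=Q[(Q[:,1]>lo)&(Q[:,1]<hi)&(Q[:,2]>.045)&(Q[:,2]<.056)&(Q[:,0]<-.003)&(Q[:,0]>-.05)]; print('  x edges',np.round(np.percentile(S[:,0],[4,96])*1000,1))
    g=Q[(abs(Q[:,0]+.024)<.02)&(abs(Q[:,1])<.05)&(Q[:,2]>.085)&(Q[:,2]<.11)]; print('  grip y',np.round(np.percentile(g[:,1],[3,97])*1000,1),'z',round(np.median(g[:,2])*1000,1))
    for y in (-.07,0,.07):
        m=(abs(Q[:,1]-y)<.005)&(Q[:,0]<-.03)&(Q[:,0]>-.08)&(Q[:,2]>.01)&(Q[:,2]<.035); print('  stuff before bar',y,m.sum())
E
python3 fin.py j_
```

```text
time: 50.4
ee_pos: [0.6114, 0.0121, 0.0648]
eef_rot: [-0.002, 0.998, -0.065, 0.0]
contact_force: [-1.3, 0.2, 5.4]
grip_width: 0.0157
time: 51.9
ee_pos: [0.4429, -0.1617, 0.2157]
eef_rot: [0.001, 0.998, -0.069, -0.001]
contact_force: [-0.7, 0.4, -0.6]
grip_width: 0.0315
t 51.9 rack xyz mm [-168.3 -193.6  215.7] yaw -0.006 tilt [-0.001 -0.002] w 31.5 F [-0.7  0.4 -0.6] q7 0.24
top 382 z bottom at y=-110,0,110 [37.1 37.6 38.1] slope 0.0043
  x edges [-35.6 -12.9]
  x edges [-35.1 -12.1]
  grip y [-24.   21.4] z 95.8
  stuff before bar -0.07 2
  stuff before bar 0 3
  stuff before bar 0.07 5
side 569 z bottom at y=-110,0,110 [37.1 37.2 37.4] slope 0.0016
  x edges [-34.5 -12.2]
  x edges [-34.5 -11.4]
  grip y [-18.9  27.5] z 96.5
  stuff before bar -0.07 9
  stuff before bar 0 13
  stuff before bar 0.07 14
```

```bash
python3 -c "
import cv2,numpy as np
a=cv2.imread('pics/j_side.png')[190:350,220:420]; b=cv2.imread('pics/j_top.png')[180:280,230:370]
cv2.imwrite('pics/j.png',np.hstack([cv2.resize(a,(400,320)),cv2.resize(b,(400,320))]))"
```

```text
(no output)
```

View pics/j.png

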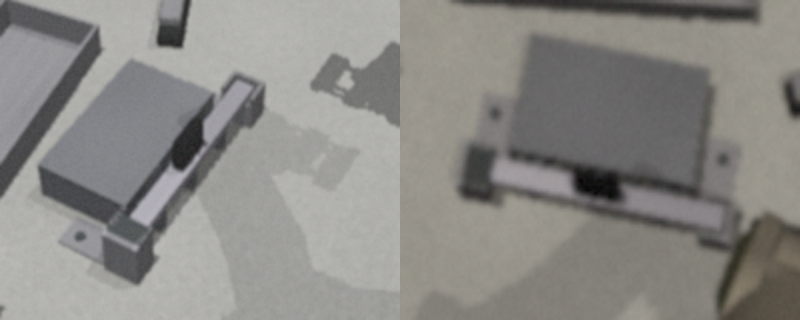

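The bar lies flat in both brackets, hooked under the lip at (125,225) and down in the open bracket at (240,85). No fin sticks out past it. I hand the job in.

```bash
python3 -c "
from workcell import bot
bot.job_done(); print('done',bot.get_obs()['time'])"
```

```text
the job is handed in; nothing more can be done
the job is handed in; nothing more can be done
```

I turned all three cassettes end for end and slid them fully home. The keeper bar is on, with one end under the lip and the other in the open bracket. I handed the job in at about 52 s; no verdict was reported.

**Cassettes:** each was pushed until it met the back wall (16–20 N). With no fin covered, their ends measured at rack x of about -32 mm in the side view, which puts the origins at about 59 mm. The top view was partly blocked for two of them and gave -20 and -30 mm instead. Once the bar was on, the fins could not be measured closely, but the last picture shows none sticking out past it.

**Keeper bar:**

| Measurement | Last reading | Allowed |
|---|---|---|
| Seat height | about 37.5 mm | 34 to 41.5 mm |
| Tilt along the bar | up to 0.004 rad | 0.04 rad |
| Middle line (rack x) | -23 to -24 mm | -34 to -14 mm |
| Along the rack (y) | -1.3 mm (top), +4.3 mm (side) | ±8 mm |

The two cameras disagree on the position along the rack, but both readings are within the limit.

**Robot and bystanders:** the gripper is open and well clear of the rack. The arm stayed clear of the bystanders, but I did not measure their positions again at the end.

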